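Refill the bearing dispenser

TASK

Raise the dispenser's dust lid by its bar until the folding stay at its side locks and props it up by itself, then press every loose bearing on the bench, one at a time, down past the sprung lips into the magazine. When all are in, push the knee of the stay back through straight (the lid lifts slightly as it goes through) so that it folds, and let the lid down gently until it is fully shut; leave the bottles, marker and pliers alone.

Things in the scene. Friction and masses are not known exactly. Their poses are not given: they have to be found in the camera images.
- dispenser: bearing dispenser, fixed to the bench: grey housing, x -50 to +110 mm, y -50 to +50 mm, with a flat deck 86 mm above the bench under a hinged aluminium dust lid. Origin on the bench under the axis of the magazine well; +x points from its front to the lid's hinge (away from the robot at yaw 0), +y to the side with the folding stay, z up. Nothing stands above the deck while the lid is up.
- mouth (a point): centre of the magazine's mouth in the deck, at deck height (dispenser frame 0, 0, 0.086). A square funnel, 49 mm wide at the deck, slopes in at 45 degrees to the 39 mm square well 5 mm lower. A bearing laid in it rests on the slopes of two sprung lips, 9 mm deep, its top 3 mm proud of the deck. Pressing it past the lips takes about 6 to 15 N; the well is polished.
- lip_left (a joint): sprung steel lip in the +y wall of the well (its twin is in the -y wall), m: 0 sticking 3 mm into the well, grows to 0.007 as it is pushed back. Sloping top, flat underside 13.5 mm below the deck. A bearing has passed when its top is 14 mm or more below the deck; press it to 17 mm to be safe. The lips then snap out over it.
- follower (a joint): spring follower in the well, m: 0 up (empty), grows by 0.012 per bearing, 0.056 at most. It lifts the stack with 5 to 8 N against the undersides of the lips; the topmost bearing then has its underside 60.5 mm above the bench. Each further bearing is pressed in on top of the last; there is room for four.
- lid (a joint): hinge angle of the dust lid, rad: 0 shut, 1.37 where the stay is straight (the farthest it goes), 1.30 resting on the locked stay. A hollow cover 160 x 100 mm, 21 mm high, 0.55 kg, pulled shut by its weight and a light spring, with a damper: let go, it sinks shut in 2 to 3 s. Fully up, its free edge is about 0.24 m above the bench at dispenser x = 0.06.
- lid_hinge (a point): middle of the lid's hinge axis, which runs along the dispenser's y, at dispenser x = 0.106, z = 0.088, behind the well; the lid swings up and back.
- lid_bar (a point): middle of the lid's round black bar handle, 10 mm thick, 58 mm clear between its two posts, parallel to the hinge; 33 mm clear space between bar and lid. Shut, it is 136 mm in front of the hinge axis and 57 mm above it; it turns with the lid and ends up behind it.
- stay_knee (a joint): knee of the two-link folding stay on the dispenser's +y side, rad: 0 folded (lid shut), 2.63 straight, 3.13 locked at its stop past straight, bent up and forwards. While the lid is pulled hard up the knee stands just at straight; when the lid is eased or let go there, a small spring takes the knee on to the stop within a second and the lid is propped.
- knee_knob (a point): point on the axis of the black knob on the stay's knee: 14 mm thick, along the dispenser's y from 61 to 91 mm off its middle plane (this point 80 mm). Locked it is at dispenser x = 0.034, z = 0.132. To fold, push it down and back (+x) on its arc, 3 to 6 N: the lid rises 0.07 rad, at x = 0.050, z = 0.121 the stay is straight, from about x = 0.065, z = 0.102 it folds by itself and the lid sinks.
- stay_pin (a point): centre of the arc of the knee knob: the axis of the stay's lower pin, at dispenser x = 0, z = 0.065; the knob's axis is 75 mm from it.
- bearing_1: ball bearing, plain steel, 37 mm across, 12 mm thick, 0.06 kg, lying flat; its bore cannot be entered; origin at the centre of its underside. Not every start has all four.
- bearing_2: ball bearing, plain steel, 37 mm across, 12 mm thick, 0.06 kg, lying flat; its bore cannot be entered; origin at the centre of its underside. Not every start has all four.
- bearing_3: ball bearing, plain steel, 37 mm across, 12 mm thick, 0.06 kg, lying flat; its bore cannot be entered; origin at the centre of its underside. Not every start has all four.
- bearing_4: ball bearing, plain steel, 37 mm across, 12 mm thick, 0.06 kg, lying flat; its bore cannot be entered; origin at the centre of its underside. Not every start has all four.
- oil_bottle: small round bottle with a red spout, 32 mm across, 124 mm high, standing; origin under its centre; a bystander
- glue_bottle: small round bottle with a yellow spout, 27 mm across, 102 mm high, standing; origin under its centre; a bystander
- marker: marker pen, 126 mm long, lying behind; a bystander
- pliers: red-handled side cutters, 139 mm long, lying; a bystander
Things that resemble listed ones, but are neither listed nor needed, are in the scene too. What is shaped like the bearing_3 but red is not meant.

How it is judged:
On the way, in this order (a step that is already met when the one before it is completed fails the run):
1. the lid is up and rests on the locked stay, let go (value of joint stay_knee above 2.95 rad and value of joint lid above 1.2 rad and contact force between the fingers and dispenser below 0.5 N), for 0.3 s.
2. with the lid still propped, every bearing is in the magazine below the lips (value of joint stay_knee above 2.95 rad and value of joint lid above 1.2 rad and horizontal distance between each of bearing_1, bearing_2, bearing_3, bearing_4 and mouth below 0.006 m and z of bearing_1 in the frame of dispenser between 0 and 0.0618 m and angle between each of bearing_1, bearing_2, bearing_3, bearing_4's own z axis and vertical below 0.12 rad and z of bearing_2 in the frame of dispenser between 0 and 0.0618 m and z of bearing_3 in the frame of dispenser between 0 and 0.0618 m and z of bearing_4 in the frame of dispenser between 0 and 0.0618 m and contact force between the fingers and anything else below 0.5 N), for 0.3 s.
At the end, for the whole second after the job is handed in: The lid is shut (within 0.03 rad) and at rest, the stay folded, and every bearing lies level in the magazine below the lips: within 6 mm of the well's axis, its underside no more than 61.8 mm above the bench (value of joint lid below 0.03 rad and value of joint stay_knee below 0.1 rad and velocity of joint lid between -0.05 and 0.05 rad/s and horizontal distance between each of bearing_1, bearing_2, bearing_3, bearing_4 and mouth below 0.006 m and z of bearing_1 in the frame of dispenser between 0 and 0.0618 m and angle between each of bearing_1, bearing_2, bearing_3, bearing_4's own z axis and vertical below 0.12 rad and z of bearing_2 in the frame of dispenser between 0 and 0.0618 m and z of bearing_3 in the frame of dispenser between 0 and 0.0618 m and z of bearing_4 in the frame of dispenser between 0 and 0.0618 m); the robot touches nothing.
It fails at once if the lid is slammed: it closes faster than 2.5 rad/s (velocity of joint lid below -2.5 rad/s).
It fails at once if the oil bottle is moved more than 30 mm (distance of oil_bottle from where it was at the start of the episode above 0.03 m).
It fails at once if the glue bottle is moved more than 30 mm (distance of glue_bottle from where it was at the start of the episode above 0.03 m).
It fails at once if the marker is moved more than 30 mm (distance of marker from where it was at the start of the episode above 0.03 m).
It fails at once if the pliers is moved more than 30 mm (distance of pliers from where it was at the start of the episode above 0.03 m).
Of bearing_1, bearing_2, bearing_3, bearing_4 only 3 to 4 are there at a start; the rules pass over those that are not, and their reading is None.
At some moment in a run one of bearing_1, bearing_2, bearing_3, bearing_4 may be knocked a few centimetres aside while the robot is not near it.
Once in a run the grip may slacken for a moment while it holds something.
It also fails if it takes over 210 s, if anything falls off the work surface, if the arm or the gripper's body presses on something with over 40 N, if the wrist force passes 120 N, or if a joint passes its speed limit or range.

ROBOT

A 7-joint arm with a two-finger parallel gripper is mounted at the origin on a cart in front of the work surface, level with it; the furniture and walls round the work are solid. World frame = base frame: x ahead of the robot, y to its left, z up, the work surface at z = 0. Lengths are in m, angles in rad, forces in N, time in s.
With the tool pointing down it reaches from about 0.425 to 0.825 m from the base axis. Payload 3.6 kg.
Tool frame: the origin (TCP) lies midway between the tips of the shut fingers; the grasp point (between the pads) lies 19 mm behind it; z points along the fingers, y is the line along which they close (so a half turn about z gives the same grasp; the last joint's range is limited). The gripper opens to 93 mm and grips with 3 to 60 N. Pads are 15 mm wide; open, the fingers measure 128 mm over their backs; the gripper's body (75 mm by 188 mm) begins 65 mm behind the grasp point.
Start: joints at [-1.147, 0.615, -0.013, 1.423, 0.008, 1.103, -0.04], TCP at [0.283, 0.585, 0.219] pointing down, gripper open.
Joint ranges: [-3.12, 3.12], [-0.3, 2.06], [-1.34, 1.32], [0.26, 2.42], [-1.36, 4.5], [0.01, 1.98], [-2.84, 2.84]. Speed limits (rad/s): [2.79, 2.79, 3.14, 3.14, 3.14, 3.14, 3.14].

INTERFACE

Orientations are given as a 3x3 rotation matrix whose columns are the frame's x, y, z axes.
In Python, from plant import arm, cams gives the robot as it stands. The module is installed in compiled form; this text tells all that it offers.
- The arm moves only by the tool servo_tool, never from a script. Its argument "commands" is a list that holds one entry, the list of rows, each a list of 7 numbers: the closure, from 0 (fully open) to 1 (shut), then the shift along the world's x, y, z normalised to -1 to 1, where 1 is 0.04 m, then the turn, a rotation vector about the world's x, y, z normalised to -1 to 1, where 1 is 45 degrees. In form: [[[grip, dx, dy, dz, rx, ry, rz], ...]]. A call has exactly 5 rows; each row shifts and turns the commanded pose from where the row before left it; what a row does not reach is not made up. A row lasts 1/8 s, in which the tool goes at most 62.5 mm and 10.7 degrees, less where a joint would pass 70% of its speed; a pose out of reach is approached as far as the arm can. A call with a number of a shift or a turn outside -1 to 1 is refused whole. A call with a gripper value outside its range is refused whole. The fingers move at their own pace and stop on an object; "grip_force" is the grip in N (left out, the last holds). Time passes only in rows, so rows that do not move let the fingers close, or fill a call up. It gives the time, the measured TCP pose, the force, the opening and the grip force at its end, in the units of the state.
- arm.sense(): the state, without advancing time (a new reading comes with each control period).
- cams.grab_frame(name): name is "scene" or "top" or "wrist"; returns a dict with "pixels" (420x560x3 uint8, red, green, blue), "fovy" (degrees; the focal length in pixels is half the picture's height over the tangent of half this angle, whatever the lens; pixels are square), "cx", "cy" (the principal point, pixels), "R" (3x3) and "t" (3): a world point X has camera coordinates R X + t. Camera axes: x right, y down, z forward; pixel columns grow to the right and rows downward; lengths in m; the calibration is good to about 2 mm. A picture is of the moment at which its call begins. There is no depth.
- arm.sign_off(): hands the job in; it is judged then, once.
The state is a dict: "clock": time; "joint_pos": joint angles; "joint_vel": joint speeds; "joint_torque": joint torques, N m; "tool_pos": TCP position; "orientation": TCP orientation; "force": force on the tool from outside, world axes, zero at the start; "torque": the same for the moment, N m; "grip_width": opening from 0.0 (shut) to 1.0 (fully open); "grip_force": force on a finger pad.
Only numpy, scipy, OpenCV 4.12 (cv2) and the standard library are available. Lean on these libraries where they do the work, as an engineer would, in place of code of your own. Each camera call takes 0.05 s, during which the arm holds its last target. There are 200 camera calls.

## Working session

There is one attempt and no reset: what is moved stays moved. The work goes in short steps, Python scripts to look and compute and a tool call to move; the robot and the scene stay as the last step left them, time stands still between calls to the robot, and variables do not carry over. Pictures are saved under pics/ and viewed, at most 14 in all, crops included, and the job is handed in when it is done.

Besides the shell and the picture viewer there is one more tool, called after "Call:" in YAML: its name, and indented under it one key for each argument. servo_tool: Moves the arm, as the interface text tells. Scaled input: -1 to 1 covers 0.04 m each way for a shift and 45 degrees each way for a turn. Its arguments: {"type":"object","properties":{"commands":{"type":"array","items":{"type":"array","items":{"type":"array","items":{"type":"number"}}}},"grip_force":{"type":"number"}},"required":["commands"]}

```bash
mkdir -p pics
cat > h.py <<'E'
import numpy as np, cv2
from plant import arm, cams
def grab(n,save=None):
    f=cams.grab_frame(n)
    if save: cv2.imwrite('pics/'+save,cv2.cvtColor(f['pixels'],cv2.COLOR_RGB2BGR))
    f['f']=210/np.tan(np.radians(f['fovy'])/2)
    f['R']=np.array(f['R']);f['t']=np.array(f['t']);return f
def proj(f,X):
    c=f['R']@np.array(X,float)+f['t'];return c[:2]/c[2]*f['f']+[f['cx'],f['cy']]
def ray(f,uv,z):
    d=f['R'].T@np.array([(uv[0]-f['cx'])/f['f'],(uv[1]-f['cy'])/f['f'],1]);o=-f['R'].T@f['t']
    return o+d*(z-o[2])/d[2]
E
python3 - <<'E'
from h import *
a=grab('top','top.png');b=grab('scene','scene.png')
for f in(a,b): print(f['fovy'],f['cx'],f['cy'],-f['R'].T@f['t'],f['R'].round(2).tolist())
s=arm.sense();print(s)
im=np.hstack([cv2.imread('pics/top.png'),cv2.imread('pics/scene.png')])
E
```

```text
44.313826633125075 281.5914764939201 207.1666487735943 [0.41085166 0.06697014 1.1751896 ] [[-0.0, -1.0, -0.02], [-0.99, 0.01, -0.15], [0.15, 0.02, -0.99]]
46.46357934516183 289.62027042756176 204.3820889312917 [-0.01468213 -0.3247017   0.61877757] [[0.56, -0.83, -0.02], [-0.49, -0.31, -0.81], [0.67, 0.46, -0.58]]
{'clock': 0.1, 'joint_pos': array([-1.14652059,  0.61578587, -0.01260791,  1.42470737,  0.00811891,
        1.10341996, -0.04040558]), 'joint_vel': array([-0.00100216, -0.00244933, -0.00055854, -0.00516153,  0.00121126,
        0.00095192, -0.00196484]), 'joint_torque': array([ 9.74296054e-04, -4.60046053e+01,  2.09751385e-01, -1.66244513e+01,
       -6.12037489e-02,  1.69061153e-02,  1.13759083e-04]), 'tool_pos': array([0.28287315, 0.58443748, 0.2176312 ]), 'orientation': array([[-9.00136089e-01,  4.35607770e-01, -9.44173807e-04],
       [ 4.35608790e-01,  9.00133724e-01, -2.06433512e-03],
       [-4.93577345e-05, -2.26947295e-03, -9.99997424e-01]]), 'force': array([ 0.71915095, -0.81427962,  0.64933728]), 'torque': array([-0.02547878, -0.03238117,  0.0227828 ]), 'grip_force': 0.0, 'grip_width': 0.9966619123003185}
```

View pics/top.png

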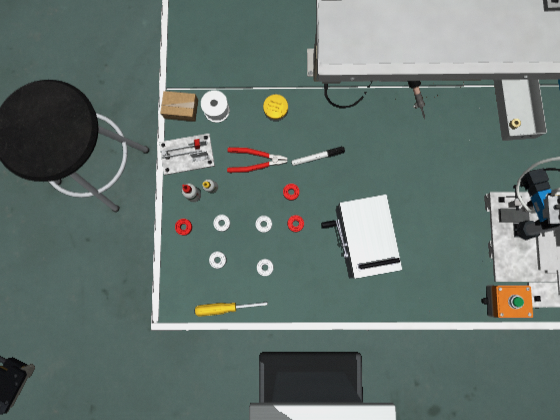

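View pics/scene.png

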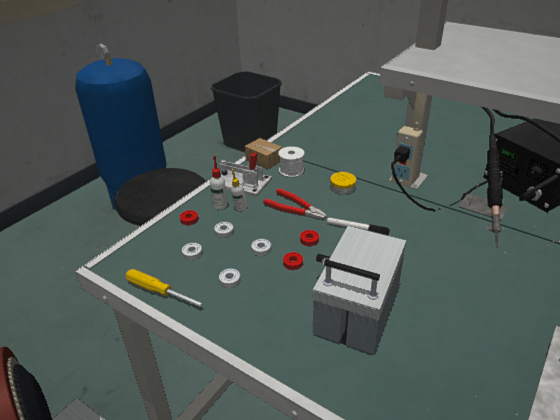

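Run:
```python
from h import *
a=grab('top','t2.png');b=grab('scene','s2.png')
print('tcp',proj(a,[.283,.585,.218]),proj(b,[.283,.585,.218]), 'base',proj(a,[0,0,0]))
for n,f in(('top',a),('scene',b)):
    g=cv2.cvtColor(f['pixels'],cv2.COLOR_RGB2HSV)
    m=((g[...,1]<40)&(g[...,2]>130)).astype(np.uint8)
    k,l,st,c=cv2.connectedComponentsWithStats(m)
    for i in range(1,k):
        if 60<st[i,4]<700: print(n,c[i].round(1),st[i,2:],ray(f,c[i],.012).round(4))
for uv,z in [((340,203),.109),((386,195),.109),((401,270),.109),((354,278),.109),((359,266),.145),((399,262),.145),((322,225),.05),((333,224),.05)]: print(uv,ray(a,uv,z).round(4))
t=cv2.imread('pics/t2.png')[170:300,290:430];s=cv2.imread('pics/s2.png')[210:360,280:440]
t=cv2.resize(t,(420,390),interpolation=2);s=cv2.resize(s,(374,350),interpolation=2)
o=np.zeros((390,794,3),np.uint8);o[:,:420]=t;o[:350,420:]=s;cv2.imwrite('pics/c1.png',o)
```

```text
tcp [  4.76688337 355.96248313] [-45.72227967 144.76486972] base [322.40351397 478.03786308]
top [552.9   3.9] [13  8 65] [ 1.0728 -0.5686  0.012 ]
top [309.6  61.1] [  7  28 170] [0.9341 0.0167 0.012 ]
top [477.3  85.6] [32  3 65] [ 0.8692 -0.3761  0.012 ]
top [285.5  87.6] [ 73   3 151] [0.8688 0.0743 0.012 ]
top [389.   86.5] [39  2 78] [ 0.869  -0.1693  0.012 ]
top [437.4  86.6] [37  2 65] [ 0.8677 -0.2827  0.012 ]
top [110.2 123.4] [ 28  24 135] [0.7848 0.4867 0.012 ]
top [116.5 169.5] [ 29  51 239] [0.6741 0.4669 0.012 ]
top [309.5 157.6] [ 36  14 213] [0.6988 0.0197 0.012 ]
top [277.3 159.1] [ 19  11 141] [0.6959 0.0942 0.012 ]
top [ 70.  191.1] [ 44  16 190] [0.6239 0.5726 0.012 ]
top [189.6 191.2] [14 15 81] [0.6218 0.296  0.012 ]
top [553.  209.4] [ 12  28 228] [ 0.5744 -0.5288  0.012 ]
top [532.8 216.5] [ 9 10 68] [ 0.5587 -0.4823  0.012 ]
top [221.  222.3] [ 17  17 204] [0.5494 0.2228 0.012 ]
top [263.2 223.4] [ 17  18 212] [0.5464 0.1266 0.012 ]
top [216.9 259.4] [ 17  18 208] [0.4654 0.2308 0.012 ]
top [264.4 266.9] [ 18  18 212] [0.4481 0.1237 0.012 ]
top [251.3 304.9]
[... 203 characters left out ...]
 ]
scene [315.7 211.5] [ 21  11 102] [0.6954 0.0968 0.012 ]
scene [223.2 227.2] [ 19  12 150] [0.5496 0.2257 0.012 ]
scene [260.6 244.8] [ 20  13 173] [0.5463 0.1295 0.012 ]
scene [191.1 248.8] [ 20  13 178] [0.4652 0.234  0.012 ]
scene [228.9 275.5] [ 21  16 215] [0.4479 0.1266 0.012 ]
scene [350.7 278.9] [ 41  23 483] [ 0.5577 -0.059   0.012 ]
scene [184.4 297.1] [ 35  17 118] [0.3662 0.1566 0.012 ]
(340, 203) [ 0.5771 -0.0388  0.109 ]
(386, 195) [ 0.5934 -0.1352  0.109 ]
(401, 270) [ 0.4376 -0.1606  0.109 ]
(354, 278) [ 0.4217 -0.0642  0.109 ]
(359, 266) [ 0.4449 -0.0703  0.145 ]
(399, 262) [ 0.4524 -0.1495  0.145 ]
(322, 225) [ 0.5377 -0.0043  0.05  ]
(333, 224) [ 0.5398 -0.0284  0.05  ]
```

View pics/c1.png

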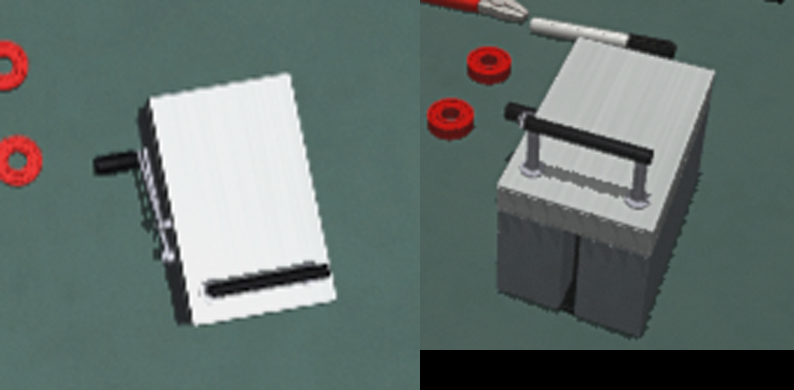

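```bash
cat >> h.py <<'E'
O=np.array([.478,-.103]);YAW=.1625
def d2w(p):
    c,s=np.cos(YAW),np.sin(YAW);p=np.array(p,float)
    return np.r_[O[0]+c*p[0]-s*p[1],O[1]+s*p[0]+c*p[1],p[2:]]
def go(xyz,yaw=None):
    s=arm.sense();d=(np.array(xyz)-s['tool_pos'])/.04;R=s['orientation']
    print('t',s['clock'].__round__(2),'need units',d.round(2),'tilt z',R[:,2].round(3),'yawY',np.degrees(np.arctan2(R[1,1],R[0,1])).round(1),'F',s['force'].round(1),'w',round(s['grip_width']*93,1))
E
python3 - <<'E'
from h import *
import h
from scipy.optimize import least_squares
a=grab('top');b=grab('scene')
co=[(.11,.05),(.11,-.05),(-.05,-.05),(-.05,.05)]
pa=np.array([(340,202.7),(386.7,194.3),(402,269.3),(353.3,278.3)]);pb=np.array([(348.4,226.3),(405.8,240.9),(380.5,307.7),(312.9,289.3)])
def fun(p,use=(0,1)):
    h.O=p[:2];h.YAW=p[2]
    return np.concatenate([((proj(f,h.d2w([*c,p[3]]))-q)) for i,(f,P) in enumerate(((a,pa),(b,pb))) if i in use for c,q in zip(co,P)])
for u in((0,1),(0,),(1,)):
    r=least_squares(lambda p:np.r_[fun(p,u),(p[3]-.108)*2000],[.478,-.103,.16,.108]);print(u,r.x.round(4),r.fun.round(1))
h.O=np.array([.478,-.103]);h.YAW=.1625
print(h.d2w([-.03,0,.145]));go([*h.d2w([-.03,0])[:],.145])
E
```

```text
(0, 1) [ 0.4783 -0.1051  0.1717  0.1079] [-0.9 -0.1 -0.6 -0.1  0.   0.7  0.7  0.3 -0.3 -0.6  1.2 -0.5 -0.1  1.2
  0.1 -0.9 -0.2]
(0,) [ 0.4787 -0.1053  0.163   0.108 ] [-0.4 -0.6 -0.1 -0.1 -0.1  0.8  0.6 -0.  -0. ]
(1,) [ 0.4779 -0.1051  0.1775  0.1079] [-0.8 -0.5  0.7 -0.6  0.   1.2  0.  -0.6 -0.1]
[ 0.44839522 -0.10785357  0.145     ]
t 0.3 need units [  4.13 -17.32  -1.83] tilt z [-0.    -0.001 -1.   ] yawY 64.2 F [-0.9 -0.6  1.3] w 93.2
```

Call:
servo_tool:
  commands:
    - [[0.65, 1, -0.8, 0, 0, 0, -0.2], [0.65, 1, -0.8, 0, 0, 0, -0.2], [0.65, 1, -0.8, 0, 0, 0, -0.2], [0.65, 1, -0.8, 0, 0, 0, -0.2], [0.65, 1, -0.8, 0, 0, 0, -0.2]]
  grip_force: 30

```text
clock: 0.92
tool_pos: [0.4842, 0.424, 0.2187]
orientation: [[-0.324, 0.946, -0.0], [0.946, 0.324, 0.0], [0.0, 0.0, -1.0]]
force: [-0.2, 0.9, 0.2]
grip_width: 0.509
grip_force: 0.0
```

Call:
servo_tool:
  commands:
    - [[0.65, 0, -1, 0, 0, 0, -0.04], [0.65, 0, -1, 0, 0, 0, -0.04], [0.65, 0, -1, 0, 0, 0, -0.04], [0.65, 0, -1, 0, 0, 0, -0.04], [0.65, 0, -1, 0, 0, 0, -0.05]]

```text
clock: 1.55
tool_pos: [0.4831, 0.2238, 0.2188]
orientation: [[-0.168, 0.986, 0.0], [0.986, 0.168, 0.0], [0.0, 0.0, -1.0]]
force: [0.2, -0.8, -0.1]
grip_width: 0.348
grip_force: 0.0
```

Call:
servo_tool:
  commands:
    - [[0.65, 0, -1, 0, 0, 0, 0], [0.65, 0, -1, 0, 0, 0, 0], [0.65, 0, -1, 0, 0, 0, 0], [0.65, 0, -1, 0, 0, 0, 0], [0.65, 0, -1, 0, 0, 0, 0]]

```text
clock: 2.17
tool_pos: [0.4831, 0.0239, 0.2189]
orientation: [[-0.169, 0.986, 0.001], [0.986, 0.169, 0.0], [0.0, 0.001, -1.0]]
force: [-0.0, -0.4, -0.8]
grip_width: 0.349
grip_force: 0.0
```

Call:
servo_tool:
  commands:
    - [[0.65, -0.2, -0.8, 0, 0, 0, 0], [0.65, -0.2, -0.8, 0, 0, 0, 0], [0.65, -0.2, -0.8, 0, 0, 0, 0], [0.65, -0.2, -0.8, 0, 0, 0, 0], [0.65, 0, 0, 0, 0, 0, 0]]

```text
clock: 2.8
tool_pos: [0.4504, -0.1056, 0.219]
orientation: [[-0.163, 0.987, 0.0], [0.987, 0.163, -0.001], [-0.001, 0.0, -1.0]]
force: [0.5, 0.1, -0.1]
grip_width: 0.35
grip_force: 0.0
```

```bash
sed -i 's/^O=.*/O=np.array([.4783,-.105]);YAW=.168/' h.py
python3 - <<'E'
from h import *
f=grab('wrist','w1.png')
P=d2w([-.03,0,.145]);print(P);go([P[0],P[1],.126])
for y in(-.029,.029): print('bar end',proj(f,d2w([-.03,y,.145])))
E
```

```text
[ 0.44872237 -0.11001633  0.145     ]
t 2.85 need units [-0.06 -0.16 -2.32] tilt z [ 0.  0. -1.] yawY 9.6 F [-0.7 -0.2  0.2] w 32.6
bar end [276.24480488 255.09907793]
bar end [275.82004953 190.60627389]
```

View pics/w1.png

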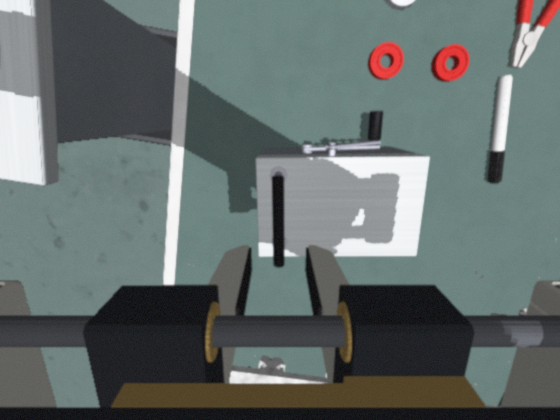

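Call:
servo_tool:
  commands:
    - [[0.65, 0, -0.15, -0.7, 0, 0, 0], [0.65, 0, 0, -0.8, 0, 0, 0], [0.65, 0, 0, -0.7, 0, 0, 0], [0.65, 0, 0, -0.12, 0, 0, 0], [1, 0, 0, 0, 0, 0, 0]]
  grip_force: 30

```text
clock: 3.48
tool_pos: [0.4518, -0.1082, 0.1262]
orientation: [[-0.17, 0.985, 0.001], [0.985, 0.17, 0.0], [0.0, 0.001, -1.0]]
force: [0.1, -0.6, -0.1]
grip_width: 0.287
grip_force: 0.0
```

Call:
servo_tool:
  commands:
    - [[1, 0, 0, 0, 0, 0, 0], [1, 0, 0, 0, 0, 0, 0], [1, 0, 0, 0, 0, 0, 0], [1, 0, 0, 0, 0, 0, 0], [1, 0, 0, 0, 0, 0, 0]]

```text
clock: 4.1
tool_pos: [0.4503, -0.1092, 0.1259]
orientation: [[-0.169, 0.986, -0.002], [0.986, 0.169, 0.0], [0.0, -0.001, -1.0]]
force: [-3.8, -1.5, 4.5]
grip_width: 0.099
grip_force: 30.0
```

Run:
```python
from h import *
s=arm.sense();go(s['tool_pos']);print(s['grip_force'],s['tool_pos'])
# arc waypoints: bar at lid angle th
t0=np.arctan2(.057,-.136);r=np.hypot(.057,.136)
p=None
for th in np.arange(0,1.40,.0857):
    q=d2w([.106+r*np.cos(t0-th),0,.088+r*np.sin(t0-th)])
    if p is not None: print(round(th,3),((q-p)/.04).round(2),end=' | ')
    p=q
```

```text
t 4.1 need units [0. 0. 0.] tilt z [-0.002  0.    -1.   ] yawY 9.7 F [-3.8 -1.5  4.5] w 9.2
30.005116760730743 [ 0.45031037 -0.10915595  0.12594851]
0.086 [0.13 0.02 0.29] | 0.171 [0.16 0.03 0.27] | 0.257 [0.18 0.03 0.26] | 0.343 [0.2  0.03 0.24] | 0.428 [0.22 0.04 0.22] | 0.514 [0.24 0.04 0.2 ] | 0.6 [0.25 0.04 0.18] | 0.686 [0.27 0.05 0.16] | 0.771 [0.28 0.05 0.14] | 0.857 [0.29 0.05 0.11] | 0.943 [0.3  0.05 0.09] | 1.028 [0.31 0.05 0.06] | 1.114 [0.31 0.05 0.03] | 1.2 [0.31 0.05 0.01] | 1.285 [ 0.31  0.05 -0.02] | 1.371 [ 0.31  0.05 -0.05] |
```

Call:
servo_tool:
  commands:
    - [[1, 0.13, 0.02, 0.29, 0, 0, 0], [1, 0.16, 0.03, 0.27, 0, 0, 0], [1, 0.18, 0.03, 0.26, 0, 0, 0], [1, 0.2, 0.03, 0.24, 0, 0, 0], [1, 0.22, 0.04, 0.22, 0, 0, 0]]

```text
clock: 4.72
tool_pos: [0.4819, -0.1036, 0.1767]
orientation: [[-0.168, 0.986, -0.012], [0.986, 0.168, 0.0], [0.002, -0.012, -1.0]]
force: [-9.8, -3.1, 1.1]
grip_width: 0.095
grip_force: 30.0
```

Call:
servo_tool:
  commands:
    - [[1, 0.24, 0.04, 0.2, 0, 0, 0], [1, 0.25, 0.04, 0.18, 0, 0, 0], [1, 0.27, 0.05, 0.16, 0, 0, 0], [1, 0.28, 0.05, 0.14, 0, 0, 0], [1, 0.29, 0.05, 0.11, 0, 0, 0]]

```text
clock: 5.35
tool_pos: [0.5355, -0.0943, 0.2116]
orientation: [[-0.168, 0.986, -0.009], [0.986, 0.168, 0.001], [0.003, -0.009, -1.0]]
force: [-13.0, 0.8, 14.8]
grip_width: 0.098
grip_force: 30.0
```

Run:
```python
from h import *
t0=np.arctan2(.057,-.136);r=np.hypot(.057,.136);th=.857
go([*d2w([.106+r*np.cos(t0-th),0]),.088+r*np.sin(t0-th)-.019])
```

```text
t 5.35 need units [ 0.05 -0.02 -0.06] tilt z [-0.009  0.001 -1.   ] yawY 9.7 F [-13.    0.8  14.8] w 9.1
```

Call:
servo_tool:
  commands:
    - [[1, 0.3, 0.05, 0.12, 0, 0, 0], [1, 0.31, 0.05, 0.08, 0, 0, 0], [1, 0.31, 0.05, 0.05, 0, 0, 0], [1, 0.31, 0.05, 0.02, 0, 0, 0], [1, 0.31, 0.05, -0.02, 0, 0, 0]]

```text
clock: 5.98
tool_pos: [0.6018, -0.0833, 0.2204]
orientation: [[-0.169, 0.986, -0.0], [0.986, 0.169, 0.0], [0.0, -0.0, -1.0]]
force: [-5.0, 0.6, 4.3]
grip_width: 0.103
grip_force: 30.0
```

Call:
servo_tool:
  commands:
    - [[1, 0.2, 0.03, -0.03, 0, 0, 0], [1, 0.1, 0.02, -0.02, 0, 0, 0], [1, 0.05, 0.01, 0, 0, 0, 0], [1, 0, 0, 0, 0, 0, 0], [1, 0, 0, 0, 0, 0, 0]]

```text
clock: 6.6
tool_pos: [0.6144, -0.0811, 0.218]
orientation: [[-0.169, 0.986, -0.002], [0.986, 0.169, 0.001], [0.001, -0.002, -1.0]]
force: [-8.0, 0.0, 9.0]
grip_width: 0.097
grip_force: 30.0
```

Run:
```python
from h import *
t0=np.arctan2(.057,-.136);r=np.hypot(.057,.136);th=1.37
go([*d2w([.106+r*np.cos(t0-th),0]),.088+r*np.sin(t0-th)-.019])
```

```text
t 6.6 need units [-0.08 -0.03 -0.11] tilt z [-0.002  0.001 -1.   ] yawY 9.7 F [-8.  0.  9.] w 9.0
```

Call:
servo_tool:
  commands:
    - [[1, 0.1, 0.01, 0, 0, 0, 0], [1, 0, 0, 0, 0, 0, 0], [1, -0.1, -0.01, 0, 0, 0, 0], [1, -0.1, -0.01, 0, 0, 0, 0], [1, 0, 0, 0, 0, 0, 0]]

```text
clock: 7.22
tool_pos: [0.6134, -0.0813, 0.2183]
orientation: [[-0.169, 0.986, 0.005], [0.986, 0.169, 0.0], [-0.001, 0.005, -1.0]]
force: [-2.2, 0.0, 5.5]
grip_width: 0.096
grip_force: 30.0
```

Call:
servo_tool:
  commands:
    - [[1, -0.05, -0.01, 0, 0, 0, 0], [1, -0.05, 0, 0, 0, 0, 0], [1, -0.05, 0, 0, 0, 0, 0], [1, 0, 0, 0, 0, 0, 0], [1, 0, 0, 0, 0, 0, 0]]

```text
clock: 7.85
tool_pos: [0.6091, -0.0822, 0.2191]
orientation: [[-0.169, 0.986, 0.009], [0.986, 0.169, -0.001], [-0.002, 0.009, -1.0]]
force: [-0.2, -1.1, 7.1]
grip_width: 0.095
grip_force: 30.0
```

Run:
```python
from h import *
t0=np.arctan2(.057,-.136);r=np.hypot(.057,.136);th=1.30
go([*d2w([.106+r*np.cos(t0-th),0]),.088+r*np.sin(t0-th)-.019])
f=grab('scene','s3.png');print(proj(f,d2w([.034,.08,.132])))
cv2.imwrite('pics/s3c.png',cv2.resize(cv2.imread('pics/s3.png')[100:360,240:520],None,fx=2,fy=2))
```

```text
t 7.85 need units [-0.2  -0.05 -0.1 ] tilt z [ 0.009 -0.001 -1.   ] yawY 9.8 F [-0.2 -1.1  7.1] w 8.8
[315.37396997 236.35916943]
```

View pics/s3c.png

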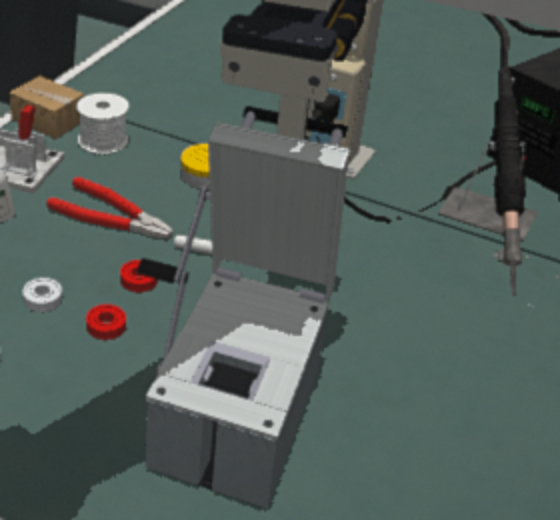

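Call:
servo_tool:
  commands:
    - [[1, -0.1, -0.02, 0, 0, 0, 0], [1, -0.05, -0.01, 0, 0, 0, 0], [1, -0.05, 0, 0, 0, 0, 0], [1, 0, 0, 0, 0, 0, 0], [1, 0, 0, 0, 0, 0, 0]]

```text
clock: 8.52
tool_pos: [0.6023, -0.0831, 0.2187]
orientation: [[-0.17, 0.985, 0.012], [0.985, 0.17, -0.001], [-0.003, 0.011, -1.0]]
force: [5.6, 0.4, 5.8]
grip_width: 0.098
grip_force: 30.0
```

Run:
```python
from h import *
t0=np.arctan2(.057,-.136);r=np.hypot(.057,.136);th=1.30
go([*d2w([.106+r*np.cos(t0-th),0]),.088+r*np.sin(t0-th)-.019])
f=grab('scene','s4.png')
for y in(.061,.091): print('lock',proj(f,d2w([.034,y,.132])),'straight',proj(f,d2w([.05,y,.121])))
cv2.imwrite('pics/s4c.png',cv2.resize(cv2.imread('pics/s4.png')[160:300,290:410],None,fx=4,fy=4))
```

```text
t 8.53 need units [-0.03 -0.03 -0.09] tilt z [ 0.012 -0.001 -1.   ] yawY 9.8 F [5.6 0.4 5.8] w 9.1
lock [326.73713541 239.39945265] straight [330.09474016 238.83334583]
lock [308.88282852 234.62242551] straight [312.60872854 234.17389418]
```

View pics/s4c.png

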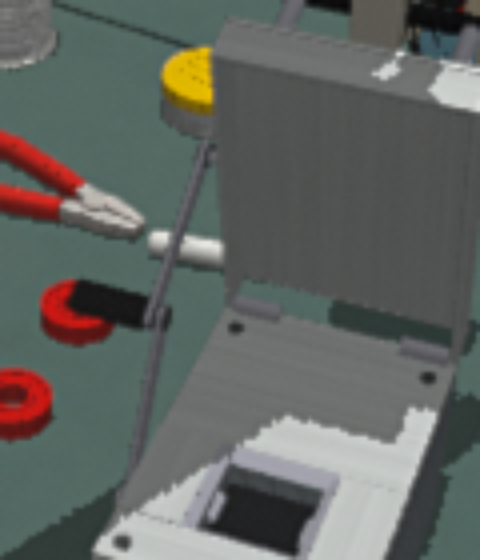

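Call:
servo_tool:
  commands:
    - [[0.72, 0, 0, 0, 0, 0, 0], [0.72, 0, 0, 0, 0, 0, 0], [0.72, 0, 0, 0, 0, 0, 0], [0.72, 0, 0, 0, 0, 0, 0], [0.72, 0, 0, 0, 0, 0, 0]]

```text
clock: 9.2
tool_pos: [0.597, -0.0833, 0.2162]
orientation: [[-0.169, 0.986, -0.001], [0.986, 0.169, 0.0], [0.0, -0.001, -1.0]]
force: [-0.4, -0.5, -1.3]
grip_width: 0.281
grip_force: 0.0
```

Call:
servo_tool:
  commands:
    - [[0.72, 0, 0, 0.5, 0, 0, 0], [0.72, 0, 0, 0.7, 0, 0, 0], [0.72, 0, 0, 0.7, 0, 0, 0], [0.72, 0, 0, 0.4, 0, 0, 0], [0.72, 0, 0, 0, 0, 0, 0]]

```text
clock: 9.82
tool_pos: [0.5981, -0.0836, 0.3098]
orientation: [[-0.169, 0.986, 0.003], [0.986, 0.169, -0.0], [-0.001, 0.003, -1.0]]
force: [0.1, 0.8, -0.4]
grip_width: 0.282
grip_force: 0.0
```

```bash
cat >> h.py <<'E'
def bearings():
    r={}
    for n in('top','scene'):
        f=grab(n);g=cv2.cvtColor(f['pixels'],cv2.COLOR_RGB2HSV)
        m=((g[...,1]<40)&(g[...,2]>130)).astype(np.uint8)
        k,l,st,c=cv2.connectedComponentsWithStats(m)
        for i in range(1,k):
            p=ray(f,c[i],.010)
            if 100<st[i,4]<300 and .38<p[0]<.65 and .07<p[1]<.4 and st[i,2]<24 and st[i,3]<24: print(n,p.round(4))
E
python3 - <<'E'
from h import *
bearings();go([.55,.224,.18])
f=grab('scene')
print(f['pixels'][225:240:3,306:334:3].sum(2))
E
```

```text
top [0.5495 0.2226 0.01  ]
top [0.5463 0.1264 0.01  ]
top [0.4654 0.231  0.01  ]
top [0.4481 0.1233 0.01  ]
scene [0.5511 0.2273 0.01  ]
scene [0.5481 0.131  0.01  ]
scene [0.4668 0.2357 0.01  ]
scene [0.4495 0.1282 0.01  ]
t 9.93 need units [-1.18  7.68 -3.2 ] tilt z [-0.002  0.    -1.   ] yawY 9.7 F [ 0.8 -0.6 -0.1] w 26.0
[[283 281 278 278 282 286 284 280 215 213]
 [277 281 282 282 277 285 278 283 300 264]
 [210  75  60  91 208 274 290 284 254 279]
 [178  66  66  72  66  67  69 168 223 287]
 [195  73  69  61  62  70  66 302 291 231]]
```

Call:
servo_tool:
  commands:
    - [[0.35, -0.37, 0.52, 0, 0, 0, 0.2], [0.35, -0.37, 0.52, 0, 0, 0, 0.2], [0.35, -0.37, 0.52, 0, 0, 0, 0.2], [0.35, -0.37, 0.52, 0, 0, 0, 0.2], [0.35, -0.37, 0.52, 0, 0, 0, 0.2]]

```text
clock: 10.6
tool_pos: [0.5224, 0.0213, 0.3075]
orientation: [[-0.819, 0.573, -0.002], [0.573, 0.819, -0.0], [0.002, -0.001, -1.0]]
force: [0.4, -0.3, 0.4]
grip_width: 0.643
grip_force: 0.0
```

Call:
servo_tool:
  commands:
    - [[0.35, -0.37, 0.52, -0.8, 0, 0, 0.2], [0.35, -0.37, 0.52, -0.8, 0, 0, 0.2], [0.35, -0.37, 0.52, -0.8, 0, 0, 0.2], [0.35, -0.37, 0.52, -0.8, 0, 0, 0.2], [0.35, -0.37, 0.52, -0.8, 0, 0, 0.2]]

```text
clock: 11.22
tool_pos: [0.4484, 0.1251, 0.1471]
orientation: [[-0.985, -0.174, -0.001], [-0.174, 0.985, -0.0], [0.001, 0.0, -1.0]]
force: [0.1, -0.3, -0.1]
grip_width: 0.647
grip_force: 0.0
```

Run:
```python
from h import *
go([.4486,.125,.005])
f=grab('wrist','w2.png')
print(proj(f,[.4486,.125,.012]))
g=cv2.cvtColor(f['pixels'],cv2.COLOR_RGB2HSV);m=((g[...,1]<40)&(g[...,2]>130)).astype(np.uint8)
k,l,st,c=cv2.connectedComponentsWithStats(m)
for i in range(1,k):
    if 200<st[i,4]<4000: print(c[i],st[i],ray(f,c[i],.012).round(4))
```

```text
t 11.22 need units [ 0.01 -0.   -3.55] tilt z [-0.001 -0.    -1.   ] yawY 100.0 F [ 0.1 -0.3 -0.1] w 60.2
[277.62746572 200.92746853]
[422.63235294 120.81617647] [363 108  97  39 272] [0.3458 0.2484 0.012 ]
[323.91647059 120.65764706] [285 113  77  18 850] [0.3622 0.1549 0.012 ]
[279.85103926 197.79214781] [262 181  37  35 866] [0.4449 0.1267 0.012 ]
[376.40408526 229.07193606] [ 359  209   37   41 1126] [0.4609 0.2343 0.012 ]
[ 55.25435074 261.13922356] [ 35 244  37  30 747] [ 0.5594 -0.1052  0.012 ]
[268.33236434 281.57655039] [ 248  265   41   34 1032] [0.5434 0.131  0.012 ]
[ 42.2565445  299.51570681] [ 24 285  39  29 382] [ 0.6119 -0.1218  0.012 ]
[216.40601504 376.19360902] [192 366  51  18 532] [0.6873 0.0887 0.012 ]
```

View pics/w2.png

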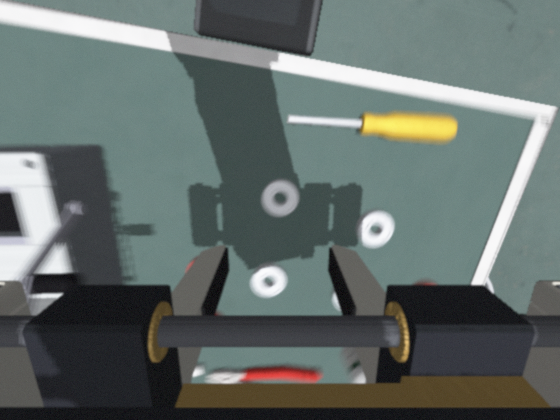

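Call:
servo_tool:
  commands:
    - [[0.35, -0.04, 0.02, -0.9, 0, 0, 0], [0.35, 0, 0, -0.9, 0, 0, 0], [0.35, 0, 0, -0.9, 0, 0, 0], [0.35, 0, 0, -0.85, 0, 0, 0], [0.35, 0, 0, 0, 0, 0, 0]]
  grip_force: 25

```text
clock: 11.9
tool_pos: [0.4466, 0.1244, 0.0049]
orientation: [[-0.986, -0.167, -0.005], [-0.167, 0.986, -0.002], [0.005, -0.001, -1.0]]
force: [0.0, -0.2, 0.0]
grip_width: 0.65
grip_force: 0.0
```

Call:
servo_tool:
  commands:
    - [[1, 0, 0, 0, 0, 0, 0], [1, 0, 0, 0, 0, 0, 0], [1, 0, 0, 0, 0, 0, 0], [1, 0, 0, 0, 0, 0, 0], [1, 0, 0, 0.1, 0, 0, 0]]

```text
clock: 12.52
tool_pos: [0.4479, 0.1254, 0.011]
orientation: [[-0.986, -0.169, 0.0], [-0.169, 0.986, -0.0], [-0.0, -0.0, -1.0]]
force: [0.2, -0.3, -0.4]
grip_width: 0.381
grip_force: 25.0
```

Call:
servo_tool:
  commands:
    - [[1, 0, 0, 0.5, 0, 0, 0], [1, 0, 0, 0.8, 0, 0, 0], [1, 0, 0, 0.9, 0, 0, 0], [1, 0, 0, 0.9, 0, 0, 0], [1, 0, 0, 0, 0, 0, 0]]

```text
clock: 13.15
tool_pos: [0.4495, 0.1259, 0.137]
orientation: [[-0.986, -0.169, 0.006], [-0.169, 0.986, 0.002], [-0.006, 0.001, -1.0]]
force: [0.8, -1.0, -0.8]
grip_width: 0.375
grip_force: 25.0
```

Run:
```python
from h import *
go([*d2w([0,0]),.13])
f=grab('wrist','w3.png')
```

```text
t 13.15 need units [ 0.72 -5.77 -0.17] tilt z [ 0.006  0.002 -1.   ] yawY 99.7 F [ 0.8 -1.  -0.8] w 34.8
```

View pics/w3.png

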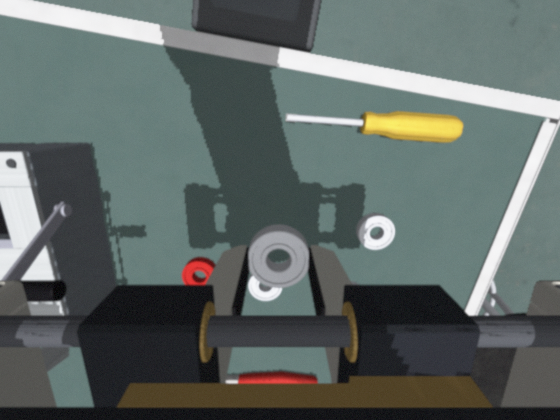

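Run:
```python
from h import *
f=grab('wrist');s=arm.sense();print(s['tool_pos'])
g=cv2.cvtColor(f['pixels'],cv2.COLOR_RGB2GRAY)
c=cv2.HoughCircles(cv2.medianBlur(g[190:320,210:350],3),cv2.HOUGH_GRADIENT,1,30,param1=120,param2=18,minRadius=24,maxRadius=38);print(c)
for z in(.14,.144): print(ray(f,(279,257),z),'tcp',proj(f,s['tool_pos']), 'rpx',18.5*np.linalg.norm(proj(f,[.45,.126,z])-proj(f,[.45,.127,z])))
```

```text
[0.44743439 0.1252233  0.13444219]
[[[70.5 68.5 28.5]]]
[0.44461082 0.12595524 0.14      ] tcp [277.0227637  256.91734519] rpx 30.911794967250653
[0.44268646 0.12561711 0.144     ] tcp [277.0227637  256.91734519] rpx 31.580210222014312
```

Call:
servo_tool:
  commands:
    - [[1, 0, -0.5, 0.7, 0, 0, 0], [1, 0.1, -1, 0.2, 0, 0, 0], [1, 0.1, -1, 0, 0, 0, 0], [1, 0.1, -1, 0, 0, 0, 0], [1, 0.2, -1, 0, 0, 0, 0]]

```text
clock: 13.88
tool_pos: [0.4666, -0.0557, 0.169]
orientation: [[-0.986, -0.169, -0.004], [-0.169, 0.986, 0.0], [0.004, 0.001, -1.0]]
force: [-0.0, 0.7, -0.6]
grip_width: 0.38
grip_force: 25.0
```

Call:
servo_tool:
  commands:
    - [[1, 0.2, -0.8, 0, 0, 0, 0], [1, 0.1, -0.47, 0, 0, 0, 0], [1, 0, 0, -0.7, 0, 0, 0], [1, 0, 0, -0.4, 0, 0, 0], [1, 0, 0, 0, 0, 0, 0]]

```text
clock: 14.5
tool_pos: [0.4778, -0.105, 0.1241]
orientation: [[-0.986, -0.169, -0.007], [-0.169, 0.986, 0.001], [0.006, 0.002, -1.0]]
force: [-0.2, -0.6, -0.0]
grip_width: 0.377
grip_force: 25.0
```

Run:
```python
from h import *
go([*d2w([0,0]),.09]);s=arm.sense();print(s['tool_pos'])
f=grab('wrist','w4.png')
for q in [(.0245,.0245),(-.0245,.0245),(-.0245,-.0245),(.0245,-.0245)]: print(proj(f,d2w([*q,.086])).round(0))
b=s['tool_pos'][2]-.005+.012;print('z top',b)
```

```text
t 14.5 need units [ 0.01 -0.   -0.85] tilt z [-0.007  0.001 -1.   ] yawY 99.7 F [-0.2 -0.6 -0. ] w 35.1
[ 0.4778083  -0.10498136  0.12414428]
[310. 267.]
[312. 204.]
[243. 204.]
[245. 267.]
z top 0.13114427511186588
```

View pics/w4.png

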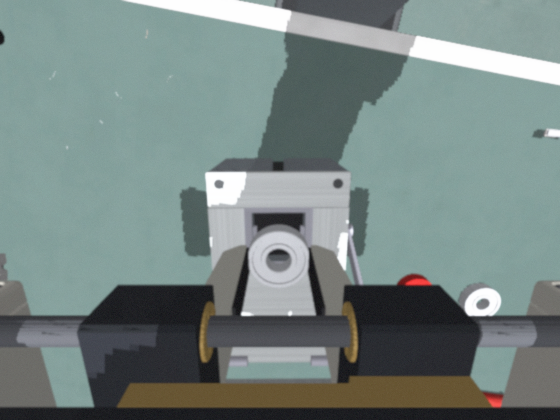

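Call:
servo_tool:
  commands:
    - [[1, 0.14, 0, -0.3, 0, 0, 0], [1, 0, 0, -0.4, 0, 0, 0], [1, 0, 0, -0.2, 0, 0, 0], [1, 0, 0, 0, 0, 0, 0], [1, 0, 0, 0, 0, 0, 0]]

```text
clock: 15.18
tool_pos: [0.486, -0.1054, 0.091]
orientation: [[-0.986, -0.169, 0.001], [-0.169, 0.986, -0.0], [-0.001, -0.0, -1.0]]
force: [0.9, -0.3, -0.2]
grip_width: 0.381
grip_force: 25.0
```

Run:
```python
from h import *
go([*d2w([0,0]),.09]);s=arm.sense();print(s['tool_pos'])
f=grab('wrist','w5.png')
cv2.imwrite('pics/w5c.png',cv2.resize(cv2.imread('pics/w5.png')[150:310,190:370],None,fx=3.5,fy=3.5))
```

```text
t 15.18 need units [-0.19  0.01 -0.03] tilt z [ 0.001 -0.    -1.   ] yawY 99.7 F [ 0.9 -0.3 -0.2] w 35.4
[ 0.48602849 -0.10539025  0.09102589]
```

View pics/w5c.png

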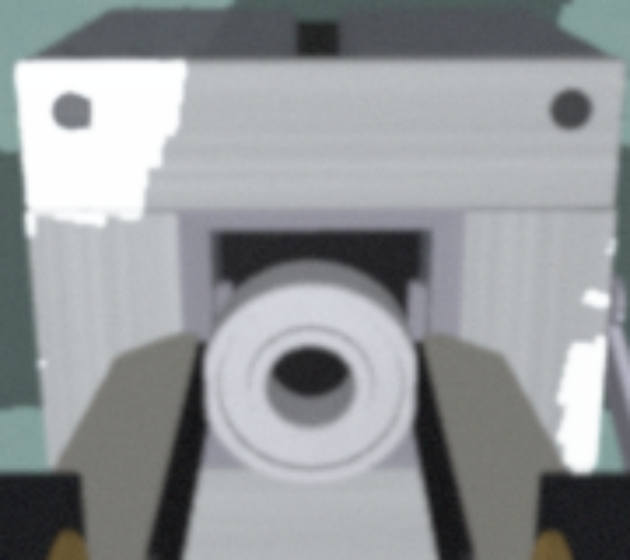

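Call:
servo_tool:
  commands:
    - [[1, -0.06, 0.04, 0, 0, 0, 0], [1, 0, 0, -0.05, 0, 0, 0], [1, 0, 0, 0, 0, 0, 0], [0.5, 0, 0, 0, 0, 0, 0], [0.5, 0, 0, 0, 0, 0, 0]]

```text
clock: 15.85
tool_pos: [0.4833, -0.1038, 0.0887]
orientation: [[-0.986, -0.169, 0.0], [-0.169, 0.986, -0.0], [-0.0, -0.0, -1.0]]
force: [0.3, -0.2, -0.2]
grip_width: 0.494
grip_force: 0.0
```

Call:
servo_tool:
  commands:
    - [[0.5, 0, 0, 0, 0, 0, 0], [0.5, 0, 0, 0, 0, 0, 0], [0.5, 0, 0, 0.5, 0, 0, 0], [0.5, 0, 0, 0.5, 0, 0, 0], [0.5, 0, 0, 0, 0, 0, 0]]

```text
clock: 16.48
tool_pos: [0.4842, -0.104, 0.1297]
orientation: [[-0.986, -0.169, 0.003], [-0.169, 0.986, -0.001], [-0.003, -0.001, -1.0]]
force: [1.1, 0.7, -0.3]
grip_width: 0.5
grip_force: 0.0
```

Run:
```python
from h import *
go([*d2w([0,0]),.09]);s=arm.sense();print(s['tool_pos'])
f=grab('wrist','w6.png')
for q in [(.0245,.0245),(-.0245,.0245),(-.0245,-.0245),(.0245,-.0245)]: print(((proj(f,d2w([*q,.086]))-[190,150])*3.5).round(0))
print('c',((proj(f,d2w([0,0,.089]))-[190,150])*3.5).round(0))
cv2.imwrite('pics/w6c.png',cv2.resize(cv2.imread('pics/w6.png')[150:310,190:370],None,fx=3.5,fy=3.5))
```

```text
t 16.48 need units [-0.15 -0.03 -0.99] tilt z [ 0.003 -0.001 -1.   ] yawY 99.7 F [ 1.1  0.7 -0.3] w 46.5
[ 0.48419823 -0.10396981  0.12973796]
[418. 368.]
[426. 150.]
[187. 150.]
[194. 367.]
c [306. 267.]
```

View pics/w6c.png

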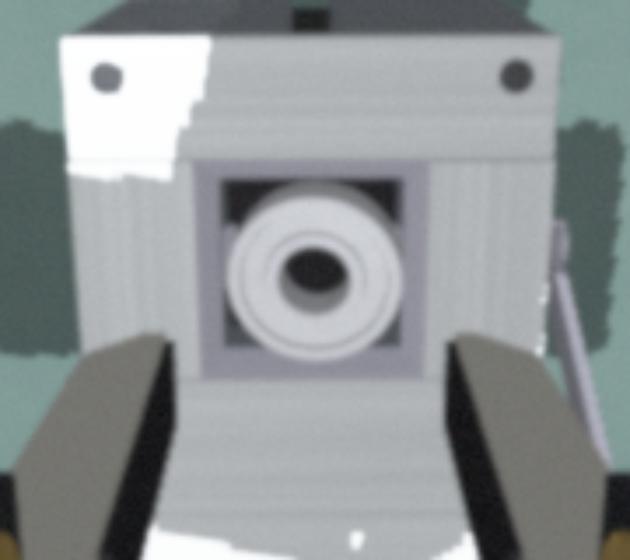

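Call:
servo_tool:
  commands:
    - [[0.14, 0.05, -0.5, 0, 0, 0, 0], [0.14, 0.05, -0.69, 0, 0, 0, 0], [0.14, 0, 0, 0, 0, 0, 0], [0.14, 0, 0, 0, 0, 0, 0], [0.14, 0, 0, -0.5, 0, 0, 0]]

```text
clock: 17.15
tool_pos: [0.4883, -0.15, 0.1091]
orientation: [[-0.985, -0.171, 0.003], [-0.171, 0.985, 0.0], [-0.003, -0.0, -1.0]]
force: [0.4, 0.6, -0.1]
grip_width: 0.86
grip_force: 0.0
```

Run:
```python
from h import *
M=np.array([.4803,-.1043])
go([*(M+[.0080,-.0473]),.069]);s=arm.sense();print(s['tool_pos'])
```

```text
t 17.15 need units [ 0.   -0.04 -1.  ] tilt z [ 0.003  0.    -1.   ] yawY 99.8 F [ 0.4  0.6 -0.1] w 79.9
[ 0.48826452 -0.14995778  0.10914961]
```

Call:
servo_tool:
  commands:
    - [[0.14, 0, -0.04, -0.25, 0, 0, 0], [0.14, 0, 0, -0.15, 0, 0, 0], [0.14, 0, 0, -0.1, 0, 0, 0], [0.14, 0, 0, -0.1, 0, 0, 0], [0.14, 0, 0, 0, 0, 0, 0]]

```text
clock: 17.77
tool_pos: [0.4875, -0.1526, 0.0852]
orientation: [[-0.986, -0.169, 0.001], [-0.169, 0.986, 0.0], [-0.001, 0.0, -1.0]]
force: [-1.1, 0.6, 5.7]
grip_width: 0.863
grip_force: 2.4
```

Call:
servo_tool:
  commands:
    - [[0.14, 0, 0, -0.1, 0, 0, 0], [0.14, 0, 0, -0.1, 0, 0, 0], [0.14, 0, 0, -0.1, 0, 0, 0], [0.14, 0, 0, -0.1, 0, 0, 0], [0.14, 0, 0, 0, 0, 0, 0]]

```text
clock: 18.4
tool_pos: [0.4876, -0.1535, 0.0689]
orientation: [[-0.986, -0.169, 0.001], [-0.169, 0.986, -0.001], [-0.001, -0.001, -1.0]]
force: [-0.3, -1.8, 5.0]
grip_width: 0.858
grip_force: 2.4
```

Run:
```python
from h import *
M=np.array([.4803,-.1043])
go([*(M+[.0080,-.0473]),.069]);s=arm.sense();print(s['tool_pos'],s['torque'])
```

```text
t 18.4 need units [0.02 0.05 0.  ] tilt z [ 0.001 -0.001 -1.   ] yawY 99.7 F [-0.3 -1.8  5. ] w 79.8
[ 0.48763432 -0.15354527  0.06890391] [-0.05452251  0.12396985  0.01309811]
```

Call:
servo_tool:
  commands:
    - [[0.14, 0, 0, 0.7, 0, 0, 0], [0.14, 0, 0, 1, 0, 0, 0], [0.3, 0, 0.5, 0.9, 0, 0, 0], [0.35, 0, 1, 0, 0, 0, 0], [0.35, 0, 1, 0, 0, 0, 0]]

```text
clock: 19.02
tool_pos: [0.487, -0.0519, 0.1728]
orientation: [[-0.986, -0.168, 0.0], [-0.168, 0.986, 0.0], [-0.0, 0.0, -1.0]]
force: [-0.0, -0.0, -1.0]
grip_width: 0.659
grip_force: 0.0
```

Call:
servo_tool:
  commands:
    - [[0.35, 0.1, 1, 0, 0, 0, 0], [0.35, 0.3, 1, 0, 0, 0, 0], [0.35, 0.5, 1, -0.2, 0, 0, 0], [0.35, 0.4, 1, -0.2, 0, 0, 0], [0.35, 0.1, 0.55, -0.2, 0, 0, 0]]

```text
clock: 19.65
tool_pos: [0.5432, 0.1323, 0.1477]
orientation: [[-0.985, -0.172, -0.001], [-0.172, 0.985, 0.001], [0.0, 0.001, -1.0]]
force: [-0.3, 0.0, 0.3]
grip_width: 0.65
grip_force: 0.0
```

```bash
cat >> h.py <<'E'
def wb(show=True):
    f=grab('wrist');s=arm.sense()
    g=cv2.cvtColor(f['pixels'],cv2.COLOR_RGB2HSV);m=((g[...,1]<45)&(g[...,2]>110)).astype(np.uint8)
    k,l,st,c=cv2.connectedComponentsWithStats(m)
    for i in range(1,k):
        p=ray(f,c[i],.012)
        if 200<st[i,4]<4000 and abs(p[0]-s['tool_pos'][0])<.15 and abs(p[1]-s['tool_pos'][1])<.15: print('wrist',c[i].round(0),st[i,2:],p.round(4))
E
python3 - <<'E'
from h import *
bearings();wb();go([.545,.129,.006])
E
```

```text
top [0.4654 0.2309 0.01  ]
scene [0.4669 0.2356 0.01  ]
wrist [272. 203.] [ 38  37 968] [0.5452 0.1274 0.012 ]
wrist [282. 284.] [ 124   72 3426] [0.6365 0.1552 0.012 ]
t 19.8 need units [ 0.07 -0.03 -3.54] tilt z [-0.003 -0.    -1.   ] yawY 99.9 F [-0.1 -1.  -0.4] w 60.1
```

Call:
servo_tool:
  commands:
    - [[0.35, 0.06, -0.08, -0.9, 0, 0, 0], [0.35, 0, 0, -0.9, 0, 0, 0], [0.35, 0, 0, -0.9, 0, 0, 0], [0.35, 0, 0, -0.84, 0, 0, 0], [0.35, 0, 0, 0, 0, 0, 0]]

```text
clock: 20.42
tool_pos: [0.5435, 0.1232, 0.0053]
orientation: [[-0.986, -0.167, -0.006], [-0.167, 0.986, -0.003], [0.006, -0.002, -1.0]]
force: [-0.9, -0.3, 0.7]
grip_width: 0.65
grip_force: 0.0
```

Call:
servo_tool:
  commands:
    - [[1, 0, 0, 0, 0, 0, 0], [1, 0, 0, 0, 0, 0, 0], [1, 0, 0, 0, 0, 0, 0], [1, 0, 0, 0, 0, 0, 0], [1, 0, 0, 0.1, 0, 0, 0]]

```text
clock: 21.05
tool_pos: [0.5454, 0.1258, 0.0113]
orientation: [[-0.986, -0.169, -0.0], [-0.169, 0.986, -0.0], [0.0, -0.0, -1.0]]
force: [0.1, -0.5, -0.0]
grip_width: 0.379
grip_force: 25.0
```

Call:
servo_tool:
  commands:
    - [[1, 0, 0, 0.9, 0, 0, 0], [1, 0, 0, 1, 0, 0, 0], [1, 0, 0, 1, 0, 0, 0], [1, 0, 0, 1, 0, 0, 0], [1, 0, 0, 0, 0, 0, 0]]

```text
clock: 21.68
tool_pos: [0.5474, 0.1264, 0.1702]
orientation: [[-0.986, -0.169, 0.007], [-0.169, 0.986, 0.002], [-0.007, 0.0, -1.0]]
force: [-1.3, 0.1, -1.4]
grip_width: 0.381
grip_force: 25.0
```

```bash
cat >> h.py <<'E'
def held(zb):
    f=grab('wrist');s=arm.sense();tp=s['tool_pos'];z=tp[2]-zb+.012
    g=cv2.cvtColor(f['pixels'],cv2.COLOR_RGB2GRAY)
    c=cv2.HoughCircles(cv2.medianBlur(g[190:320,210:350],3),cv2.HOUGH_GRADIENT,1,30,param1=120,param2=18,minRadius=24,maxRadius=38)
    if c is None: print('no circle');return
    for q in c[0][:3]: print('held',q,'off mm',((ray(f,q[:2]+[210,190],z)-tp)*1000).round(1))
E
python3 - <<'E'
from h import *
held(.006);M=[.4803,-.1043];go([*M,.175])
E
```

```text
held [64.5 70.5 27.5] off mm [ 0.9 -1.3  6. ]
t 21.73 need units [-1.64 -5.76  0.17] tilt z [ 0.002  0.    -1.   ] yawY 99.7 F [-0.5  0.1 -0.8] w 35.7
```

Call:
servo_tool:
  commands:
    - [[1, -0.5, -0.5, 0, 0, 0, 0], [1, -0.6, -0.8, 0, 0, 0, 0], [1, -0.5, -1, 0, 0, 0, 0], [1, -0.06, -1, 0, 0, 0, 0], [1, 0, -1, 0, 0, 0, 0]]

```text
clock: 22.35
tool_pos: [0.4773, -0.0472, 0.1655]
orientation: [[-0.986, -0.169, -0.004], [-0.169, 0.986, 0.0], [0.004, 0.001, -1.0]]
force: [0.7, 0.6, -0.4]
grip_width: 0.382
grip_force: 25.0
```

Call:
servo_tool:
  commands:
    - [[1, 0, -0.9, 0, 0, 0, 0], [1, 0, -0.54, 0, 0, 0, 0], [1, 0, 0, -0.7, 0, 0, 0], [1, 0, 0, -0.6, 0, 0, 0], [1, 0, 0, 0, 0, 0, 0]]

```text
clock: 22.98
tool_pos: [0.4764, -0.1033, 0.1123]
orientation: [[-0.986, -0.169, -0.008], [-0.169, 0.986, 0.001], [0.007, 0.003, -1.0]]
force: [-0.6, 0.8, -0.8]
grip_width: 0.378
grip_force: 25.0
```

Run:
```python
from h import *
held(.006);go([.4805,-.1037,.0895])
f=grab('wrist','w7.png');s=arm.sense();print(s['tool_pos'])
print([((proj(f,d2w([*q,.086]))-[190,150])*3.5).round(0) for q in [(-.0245,-.0245),(-.0245,.0245)]])
cv2.imwrite('pics/w7c.png',cv2.resize(cv2.imread('pics/w7.png')[150:310,190:370],None,fx=3.5,fy=3.5))
```

```text
held [66.5 64.5 28.6] off mm [-7.6 -1.3  6. ]
t 23.02 need units [ 0.07 -0.01 -0.6 ] tilt z [-0.004  0.001 -1.   ] yawY 99.7 F [-0.5  0.2  0.4] w 35.5
[ 0.47866266 -0.1035869   0.11455927]
[array([170., 203.]), array([425., 204.])]
```

View pics/w7c.png

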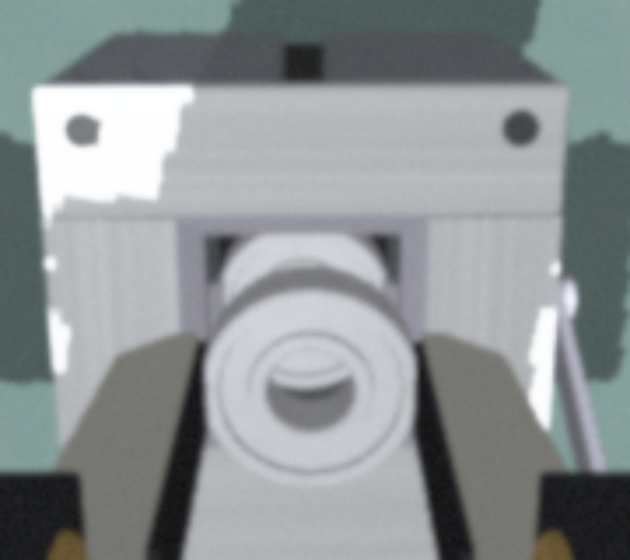

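Call:
servo_tool:
  commands:
    - [[1, 0.06, 0, -0.3, 0, 0, 0], [1, 0, 0, -0.3, 0, 0, 0], [1, 0, 0, 0, 0, 0, 0], [1, 0, 0, 0, 0, 0, 0], [1, 0, 0, 0, 0, 0, 0]]

```text
clock: 23.7
tool_pos: [0.4818, -0.1038, 0.0913]
orientation: [[-0.986, -0.169, 0.001], [-0.169, 0.986, -0.0], [-0.001, -0.0, -1.0]]
force: [0.1, -0.5, -1.3]
grip_width: 0.384
grip_force: 25.0
```

Run:
```python
from h import *
held(.006);go([.4825,-.1037,.0895])
```

```text
held [71.5 70.5 27.5] off mm [-2.3  2.2  6. ]
t 23.75 need units [ 0.02  0.   -0.05] tilt z [ 0.001 -0.    -1.   ] yawY 99.7 F [-0.6  0.4 -1.4] w 35.8
```

Call:
servo_tool:
  commands:
    - [[1, 0.02, 0, -0.05, 0, 0, 0], [1, 0, 0, 0, 0, 0, 0], [0.5, 0, 0, 0, 0, 0, 0], [0.5, 0, 0, 0, 0, 0, 0], [0.5, 0, 0, 0, 0, 0, 0]]

```text
clock: 24.38
tool_pos: [0.4825, -0.1037, 0.0891]
orientation: [[-0.986, -0.169, 0.0], [-0.169, 0.986, -0.0], [-0.0, -0.0, -1.0]]
force: [-0.3, 0.9, -1.0]
grip_width: 0.498
grip_force: 0.0
```

Call:
servo_tool:
  commands:
    - [[0.5, 0, 0, 0.5, 0, 0, 0], [0.5, 0, 0, 0.5, 0, 0, 0], [0.14, 0.06, -0.6, 0, 0, 0, 0], [0.14, 0.06, -0.6, 0, 0, 0, 0], [0.14, 0, 0, 0, 0, 0, 0]]

```text
clock: 25.0
tool_pos: [0.487, -0.1537, 0.129]
orientation: [[-0.986, -0.165, 0.0], [-0.165, 0.986, -0.001], [0.0, -0.001, -1.0]]
force: [-1.4, -1.0, 0.3]
grip_width: 0.77
grip_force: 0.0
```

Run:
```python
from h import *
go([.4876,-.153,.092])
f=grab('wrist','w8.png')
print([((proj(f,d2w([*q,.086]))-[190,150])*3.5).round(0) for q in [(-.0245,-.0245),(-.0245,.0245)]])
g=cv2.cvtColor(f['pixels'],cv2.COLOR_RGB2GRAY)
c=cv2.HoughCircles(cv2.medianBlur(g,3),cv2.HOUGH_GRADIENT,1,30,param1=120,param2=18,minRadius=22,maxRadius=32)
if c is not None:
  for q in c[0][:6]:print(q,ray(f,q[:2],.089).round(4))
```

```text
t 25.0 need units [ 0.02  0.02 -0.93] tilt z [ 0.    -0.001 -1.   ] yawY 99.5 F [-1.4 -1.   0.3] w 71.6
[array([427., 178.]), array([665., 177.])]
[347.5 238.5  25.8] [ 0.4815 -0.1022  0.089 ]
```

Call:
servo_tool:
  commands:
    - [[0.14, 0, 0, -0.4, 0, 0, 0], [0.14, 0, 0, -0.4, 0, 0, 0], [0.14, 0, 0, -0.2, 0, 0, 0], [0.14, 0, 0, -0.1, 0, 0, 0], [0.14, 0, 0, 0, 0, 0, 0]]

```text
clock: 25.68
tool_pos: [0.4873, -0.1507, 0.0854]
orientation: [[-0.985, -0.17, -0.0], [-0.17, 0.985, 0.001], [-0.0, 0.001, -1.0]]
force: [-0.5, 2.0, 3.0]
grip_width: 0.861
grip_force: 1.4
```

Call:
servo_tool:
  commands:
    - [[0.14, 0, 0, -0.1, 0, 0, 0], [0.14, 0, 0, -0.1, 0, 0, 0], [0.14, 0, 0, -0.1, 0, 0, 0], [0.14, 0, 0, -0.1, 0, 0, 0], [0.14, 0, 0, 0, 0, 0, 0]]

```text
clock: 26.3
tool_pos: [0.4874, -0.151, 0.0694]
orientation: [[-0.986, -0.169, 0.0], [-0.169, 0.986, 0.001], [-0.001, 0.001, -1.0]]
force: [-0.6, 2.7, 4.7]
grip_width: 0.86
grip_force: 2.3
```

Call:
servo_tool:
  commands:
    - [[0.14, 0, 0, 0.7, 0, 0, 0], [0.14, 0, 0, 1, 0, 0, 0], [0.3, 0, 0.5, 0.9, 0, 0, 0], [0.35, 0, 1, 0, 0, 0, 0], [0.35, 0, 1, 0, 0, 0, 0]]

```text
clock: 26.92
tool_pos: [0.4876, -0.0516, 0.1736]
orientation: [[-0.986, -0.167, 0.002], [-0.167, 0.986, -0.001], [-0.002, -0.001, -1.0]]
force: [0.6, 0.2, -0.5]
grip_width: 0.656
grip_force: 0.0
```

Call:
servo_tool:
  commands:
    - [[0.35, -0.1, 1, 0, 0, 0, 0], [0.35, -0.2, 1, 0, 0, 0, 0], [0.35, -0.2, 1, 0, 0, 0, 0], [0.35, -0.1, 1, 0, 0, 0, 0], [0.35, 0, 0, 0, 0, 0, 0]]

```text
clock: 27.55
tool_pos: [0.4628, 0.1116, 0.1731]
orientation: [[-0.984, -0.176, 0.001], [-0.175, 0.984, 0.001], [-0.001, 0.001, -1.0]]
force: [0.7, -0.5, -0.0]
grip_width: 0.648
grip_force: 0.0
```

Run:
```python
from h import *
bearings();go([.464,.232,.15])
```

```text
top [0.554  0.2255 0.01  ]
scene [0.5511 0.2275 0.01  ]
scene [0.4527 0.2138 0.01  ]
t 27.65 need units [ 0.02  3.11 -0.57] tilt z [ 0.    -0.001 -1.   ] yawY 99.7 F [-0.3 -0.6  0.1] w 60.7
```

Call:
servo_tool:
  commands:
    - [[0.35, -0.1, 0.8, -0.2, 0, 0, 0], [0.35, -0.1, 0.9, -0.2, 0, 0, 0], [0.35, -0.1, 0.76, -0.2, 0, 0, 0], [0.35, 0, 0, 0, 0, 0, 0], [0.35, 0, 0, 0, 0, 0, 0]]

```text
clock: 28.28
tool_pos: [0.4519, 0.2042, 0.149]
orientation: [[-0.986, -0.166, 0.0], [-0.166, 0.986, -0.002], [0.0, -0.002, -1.0]]
force: [0.8, -0.6, -0.1]
grip_width: 0.65
grip_force: 0.0
```

Run:
```python
from h import *
bearings();wb();go([.45,.210,.006])
```

```text
top [0.5501 0.2222 0.01  ]
scene [0.5511 0.2274 0.01  ]
wrist [284. 288.] [ 126   73 3970] [0.5536 0.228  0.012 ]
t 28.43 need units [-0.05  0.13 -3.58] tilt z [ 0.001 -0.001 -1.   ] yawY 99.5 F [ 0.7 -0.2  0.5] w 60.1
```

Run:
```python
from h import *
f=grab('wrist','w9.png')
g=cv2.cvtColor(f['pixels'],cv2.COLOR_RGB2GRAY)
c=cv2.HoughCircles(cv2.medianBlur(g[:280],3),cv2.HOUGH_GRADIENT,1,30,param1=100,param2=15,minRadius=14,maxRadius=24)
for q in c[0][:5]:print(q,ray(f,q[:2],.012).round(4),f['pixels'][int(q[1]),int(q[0])+13 if q[0]<540 else -1])
for t in(80,95,110):
    h=cv2.cvtColor(f['pixels'],cv2.COLOR_RGB2HSV);m=((h[...,1]<45)&(h[...,2]>t)).astype(np.uint8)
    k,l,st,c=cv2.connectedComponentsWithStats(m)
    for i in range(1,k):
        if 400<st[i,4]<1700 and st[i,2]<50: print(t,c[i].round(1),st[i,2:],ray(f,c[i],.012).round(4))
```

```text
[277.5 199.5  17.4] [0.4515 0.2042 0.012 ] [174 176 181]
[133.5 257.5  16.9] [0.5438 0.0575 0.012 ] [228  57  56]
80 [ 16.5 298.1] [  45   36 1108] [ 0.6187 -0.0753  0.012 ]
80 [544.2 372.1] [  37   67 1699] [0.6178 0.573  0.012 ]
95 [384.6 335.3] [ 32  21 535] [0.5975 0.3598 0.012 ]
95 [544.6 372.8] [  36   57 1019] [0.6188 0.5739 0.012 ]
110 [278.3 198.9] [ 37  37 928] [0.4507 0.2048 0.012 ]
```

Call:
servo_tool:
  commands:
    - [[0.35, -0.02, 0, -0.9, 0, 0, 0], [0.35, 0, 0, -0.9, 0, 0, 0], [0.35, 0, 0, -0.9, 0, 0, 0], [0.35, 0, 0, -0.86, 0, 0, 0], [0.35, 0, 0, 0, 0, 0, 0]]

```text
clock: 29.1
tool_pos: [0.4491, 0.2052, 0.005]
orientation: [[-0.986, -0.168, -0.004], [-0.168, 0.986, -0.003], [0.005, -0.002, -1.0]]
force: [-0.1, 0.7, -0.3]
grip_width: 0.648
grip_force: 0.0
```

Call:
servo_tool:
  commands:
    - [[1, 0, 0, 0, 0, 0, 0], [1, 0, 0, 0, 0, 0, 0], [1, 0, 0, 0, 0, 0, 0], [1, 0, 0, 0, 0, 0, 0], [1, 0, 0, 0.1, 0, 0, 0]]

```text
clock: 29.72
tool_pos: [0.4504, 0.2067, 0.011]
orientation: [[-0.986, -0.169, 0.0], [-0.169, 0.986, 0.0], [-0.0, 0.0, -1.0]]
force: [-0.1, -0.0, -0.2]
grip_width: 0.38
grip_force: 25.0
```

Call:
servo_tool:
  commands:
    - [[1, 0, 0, 0.9, 0, 0, 0], [1, 0, 0, 1, 0, 0, 0], [1, 0, 0, 1, 0, 0, 0], [1, 0, 0, 1, 0, 0, 0], [1, 0, 0, 0, 0, 0, 0]]

```text
clock: 30.35
tool_pos: [0.452, 0.2076, 0.1695]
orientation: [[-0.986, -0.169, 0.006], [-0.169, 0.986, 0.003], [-0.007, 0.002, -1.0]]
force: [0.0, 0.2, -0.4]
grip_width: 0.384
grip_force: 25.0
```

Call:
servo_tool:
  commands:
    - [[1, 0, 0, 0, 0, 0, 0], [1, 0, 0, 0, 0, 0, 0], [1, 0, 0, 0, 0, 0, 0], [1, 0, 0, 0, 0, 0, 0], [1, 0, 0, 0, 0, 0, 0]]

```text
clock: 30.98
tool_pos: [0.4503, 0.2066, 0.1664]
orientation: [[-0.986, -0.169, -0.001], [-0.169, 0.986, -0.0], [0.001, -0.0, -1.0]]
force: [-0.3, 0.7, -1.2]
grip_width: 0.383
grip_force: 25.0
```

Run:
```python
from h import *
held(.006);go([.4825,-.1037,.17])
```

```text
held [68.5 69.5 30.7] off mm [-2.8  0.3  6. ]
t 31.02 need units [ 0.8  -7.76  0.09] tilt z [-0. -0. -1.] yawY 99.7 F [-0.5  0.7 -0. ] w 35.5
```

Call:
servo_tool:
  commands:
    - [[1, 0.1, -1, 0.1, 0, 0, 0], [1, 0.1, -1, 0, 0, 0, 0], [1, 0.1, -1, 0, 0, 0, 0], [1, 0.1, -1, 0, 0, 0, 0], [1, 0.1, -1, 0, 0, 0, 0]]

```text
clock: 31.65
tool_pos: [0.4705, 0.0054, 0.1708]
orientation: [[-0.986, -0.169, 0.0], [-0.169, 0.986, -0.0], [-0.0, -0.0, -1.0]]
force: [1.2, 0.2, 0.3]
grip_width: 0.381
grip_force: 25.0
```

Call:
servo_tool:
  commands:
    - [[1, 0.1, -1, 0, 0, 0, 0], [1, 0.1, -1, 0, 0, 0, 0], [1, 0.1, -0.76, 0, 0, 0, 0], [1, 0, 0, -0.7, 0, 0, 0], [1, 0, 0, -0.6, 0, 0, 0]]

```text
clock: 32.28
tool_pos: [0.4825, -0.1045, 0.1181]
orientation: [[-0.986, -0.167, 0.001], [-0.167, 0.986, -0.0], [-0.001, -0.0, -1.0]]
force: [0.1, 0.3, -0.7]
grip_width: 0.382
grip_force: 25.0
```

Call:
servo_tool:
  commands:
    - [[1, 0, 0, -0.3, 0, 0, 0], [1, 0, 0, -0.2, 0, 0, 0], [1, 0, 0, 0, 0, 0, 0], [1, 0, 0, 0, 0, 0, 0], [1, 0, 0, 0, 0, 0, 0]]

```text
clock: 32.9
tool_pos: [0.4828, -0.1038, 0.0992]
orientation: [[-0.986, -0.169, 0.001], [-0.169, 0.986, -0.0], [-0.001, -0.001, -1.0]]
force: [0.5, -0.7, -0.4]
grip_width: 0.379
grip_force: 25.0
```

Run:
```python
from h import *
held(.006);go([.4828,-.1037,.0895])
```

```text
held [68.5 65.5 30.8] off mm [-5.1 -0.1  6. ]
t 32.95 need units [ 0.    0.   -0.24] tilt z [ 0.001 -0.    -1.   ] yawY 99.7 F [-0.7  0.4  0.2] w 35.8
```

Call:
servo_tool:
  commands:
    - [[1, 0.03, 0, -0.24, 0, 0, 0], [1, 0, 0, 0, 0, 0, 0], [0.5, 0, 0, 0, 0, 0, 0], [0.5, 0, 0, 0, 0, 0, 0], [0.5, 0, 0, 0, 0, 0, 0]]

```text
clock: 33.58
tool_pos: [0.484, -0.1037, 0.0892]
orientation: [[-0.986, -0.169, 0.001], [-0.169, 0.986, -0.0], [-0.001, -0.0, -1.0]]
force: [-1.8, -0.4, 0.1]
grip_width: 0.499
grip_force: 0.0
```

Call:
servo_tool:
  commands:
    - [[0.5, 0, 0, 0.5, 0, 0, 0], [0.5, 0, 0, 0.5, 0, 0, 0], [0.14, 0.05, -0.6, 0, 0, 0, 0], [0.14, 0.05, -0.6, 0, 0, 0, 0], [0.14, 0, 0, 0, 0, 0, 0]]

```text
clock: 34.2
tool_pos: [0.4875, -0.1537, 0.1291]
orientation: [[-0.986, -0.165, 0.001], [-0.165, 0.986, -0.001], [-0.0, -0.001, -1.0]]
force: [1.4, -0.2, -0.5]
grip_width: 0.774
grip_force: 0.0
```

```bash
cat >> h.py <<'E'
def seat():
    f=grab('wrist');g=cv2.cvtColor(f['pixels'],cv2.COLOR_RGB2GRAY)
    c=cv2.HoughCircles(cv2.medianBlur(g,3),cv2.HOUGH_GRADIENT,1,30,param1=120,param2=18,minRadius=22,maxRadius=32)
    if c is not None:
        for q in c[0][:4]:print('seat',q,ray(f,q[:2],.089).round(4))
    go([.4876,-.152,.092])
E
python3 -c "from h import *;seat()"
```

```text
seat [346.5 235.5  24.6] [ 0.4799 -0.1035  0.089 ]
seat [465.5 296.5  23.6] [0.5146 0.0006 0.089 ]
t 34.25 need units [ 0.   -0.   -0.92] tilt z [ 0.  0. -1.] yawY 99.6 F [0.1 1.2 0.1] w 75.5
```

Seated. Press, then go to the last bearing.

Call:
servo_tool:
  commands:
    - [[0.14, 0, 0, -0.4, 0, 0, 0], [0.14, 0, 0, -0.4, 0, 0, 0], [0.14, 0, 0, -0.2, 0, 0, 0], [0.14, 0, 0, -0.1, 0, 0, 0], [0.14, 0, 0, 0, 0, 0, 0]]

```text
clock: 34.88
tool_pos: [0.4879, -0.1505, 0.0854]
orientation: [[-0.985, -0.17, 0.0], [-0.17, 0.985, 0.001], [-0.0, 0.001, -1.0]]
force: [0.4, 1.3, 2.8]
grip_width: 0.858
grip_force: 1.4
```

Call:
servo_tool:
  commands:
    - [[0.14, 0, 0, -0.1, 0, 0, 0], [0.14, 0, 0, -0.1, 0, 0, 0], [0.14, 0, 0, -0.1, 0, 0, 0], [0.14, 0, 0, -0.1, 0, 0, 0], [0.14, 0, 0, 0, 0, 0, 0]]

```text
clock: 35.5
tool_pos: [0.4879, -0.1507, 0.0694]
orientation: [[-0.986, -0.17, 0.001], [-0.17, 0.986, 0.001], [-0.001, 0.001, -1.0]]
force: [-0.8, 2.2, 4.5]
grip_width: 0.86
grip_force: 2.2
```

Call:
servo_tool:
  commands:
    - [[0.14, 0, 0, 0.7, 0, 0, 0], [0.14, 0, 0, 1, 0, 0, 0], [0.3, 0, 0.5, 0.9, 0, 0, 0], [0.35, 0, 1, 0, 0, 0, 0], [0.35, 0, 1, 0, 0, 0, 0]]

```text
clock: 36.12
tool_pos: [0.488, -0.052, 0.1737]
orientation: [[-0.986, -0.167, 0.002], [-0.167, 0.986, -0.001], [-0.002, -0.002, -1.0]]
force: [0.4, 0.1, -0.3]
grip_width: 0.656
grip_force: 0.0
```

Call:
servo_tool:
  commands:
    - [[0.35, 0, 1, 0, 0, 0, 0], [0.35, 0.1, 1, 0, 0, 0, 0], [0.35, 0.3, 1, 0, 0, 0, 0], [0.35, 0.4, 1, 0, 0, 0, 0], [0.35, 0.4, 1, 0, 0, 0, 0]]

```text
clock: 36.75
tool_pos: [0.5364, 0.1484, 0.173]
orientation: [[-0.986, -0.168, 0.001], [-0.168, 0.986, -0.001], [-0.001, -0.002, -1.0]]
force: [0.9, -0.5, -0.4]
grip_width: 0.652
grip_force: 0.0
```

Call:
servo_tool:
  commands:
    - [[0.35, 0.3, 1, -0.1, 0, 0, 0], [0.35, 0, 0.8, -0.1, 0, 0, 0], [0.35, 0, 0, 0, 0, 0, 0], [0.35, 0, 0, 0, 0, 0, 0], [0.35, 0, 0, 0, 0, 0, 0]]

```text
clock: 37.38
tool_pos: [0.5481, 0.2178, 0.1652]
orientation: [[-0.986, -0.166, 0.001], [-0.166, 0.986, -0.002], [-0.0, -0.002, -1.0]]
force: [-0.5, -0.4, -0.2]
grip_width: 0.652
grip_force: 0.0
```

Run:
```python
from h import *
bearings();go([.549,.224,.006])
f=grab('wrist')
for t in(80,95,110,130):
    h=cv2.cvtColor(f['pixels'],cv2.COLOR_RGB2HSV);m=((h[...,1]<45)&(h[...,2]>t)).astype(np.uint8)
    k,l,st,c=cv2.connectedComponentsWithStats(m)
    for i in range(1,k):
        if 400<st[i,4]<1700 and st[i,2]<50: print(t,c[i].round(1),st[i,2:],ray(f,c[i],.012).round(4))
```

```text
t 37.48 need units [ 0.03  0.14 -3.98] tilt z [ 0.001 -0.001 -1.   ] yawY 99.6 F [ 0.7 -0.4 -0.2] w 60.5
95 [385.  334.9] [ 32  23 503] [0.7047 0.383  0.012 ]
95 [544.4 372.7] [  37   60 1663] [0.7274 0.6079 0.012 ]
110 [385.6 335.3] [ 31  21 418] [0.7051 0.3839 0.012 ]
110 [544.9 372.7] [  36   57 1333] [0.7274 0.6085 0.012 ]
130 [282.8 197.2] [ 35  35 844] [0.5482 0.224  0.012 ]
```

Run:
```python
from h import *
b=cams.grab_frame('scene');f=b;f['f']=210/np.tan(np.radians(f['fovy'])/2);f['R']=np.array(f['R']);f['t']=np.array(f['t'])
for uv in [(239,208),(219,206)]: print(ray(f,uv,.003))
```

```text
[0.62785636 0.24845938 0.003     ]
[0.61023486 0.28972012 0.003     ]
```

Call:
servo_tool:
  commands:
    - [[0.35, 0, 0.14, -0.95, 0, 0, 0], [0.35, 0, 0, -1, 0, 0, 0], [0.35, 0, 0, -1, 0, 0, 0], [0.35, 0, 0, -1, 0, 0, 0], [0.35, 0, 0, 0, 0, 0, 0]]

```text
clock: 38.2
tool_pos: [0.5453, 0.2245, 0.0044]
orientation: [[-0.986, -0.169, -0.006], [-0.169, 0.986, -0.003], [0.007, -0.002, -1.0]]
force: [0.0, 0.6, -0.8]
grip_width: 0.651
grip_force: 0.0
```

Call:
servo_tool:
  commands:
    - [[1, 0, 0, 0, 0, 0, 0], [1, 0, 0, 0, 0, 0, 0], [1, 0, 0, 0, 0, 0, 0], [1, 0, 0, 0, 0, 0, 0], [1, 0, 0, 0.1, 0, 0, 0]]

```text
clock: 38.83
tool_pos: [0.5475, 0.2259, 0.0114]
orientation: [[-0.986, -0.169, -0.0], [-0.169, 0.986, 0.0], [0.0, 0.0, -1.0]]
force: [-0.5, -1.1, -1.1]
grip_width: 0.379
grip_force: 25.0
```

Call:
servo_tool:
  commands:
    - [[1, 0, 0, 0.9, 0, 0, 0], [1, 0, 0, 1, 0, 0, 0], [1, 0, 0, 1, 0, 0, 0], [1, 0, 0, 1, 0, 0, 0], [1, 0, 0, 0, 0, 0, 0]]

```text
clock: 39.45
tool_pos: [0.5494, 0.2269, 0.1705]
orientation: [[-0.986, -0.169, 0.007], [-0.169, 0.986, 0.003], [-0.007, 0.002, -1.0]]
force: [0.1, 0.2, -0.1]
grip_width: 0.377
grip_force: 25.0
```

Call:
servo_tool:
  commands:
    - [[1, 0, 0, 0, 0, 0, 0], [1, 0, 0, 0, 0, 0, 0], [1, 0, 0, 0, 0, 0, 0], [1, 0, 0, 0, 0, 0, 0], [1, 0, 0, 0, 0, 0, 0]]

```text
clock: 40.08
tool_pos: [0.5475, 0.2258, 0.1668]
orientation: [[-0.986, -0.169, -0.0], [-0.169, 0.986, -0.0], [0.001, -0.0, -1.0]]
force: [-0.6, 0.5, -0.4]
grip_width: 0.373
grip_force: 25.0
```

Run:
```python
from h import *
held(.006);go([.4828,-.1037,.17])
```

```text
held [68.5 66.5 31.6] off mm [-4.7  0.   6. ]
t 40.12 need units [-1.62 -8.24  0.08] tilt z [-0. -0. -1.] yawY 99.7 F [ 0.3 -0.4 -1.2] w 35.2
```

Call:
servo_tool:
  commands:
    - [[1, -0.4, -0.8, 0.1, 0, 0, 0], [1, -0.5, -1, 0, 0, 0, 0], [1, -0.5, -1, 0, 0, 0, 0], [1, -0.18, -1, 0, 0, 0, 0], [1, 0, -1, 0, 0, 0, 0]]

```text
clock: 40.75
tool_pos: [0.4838, 0.0328, 0.1714]
orientation: [[-0.986, -0.169, 0.0], [-0.169, 0.986, -0.0], [-0.0, -0.0, -1.0]]
force: [0.5, -1.2, -0.4]
grip_width: 0.375
grip_force: 25.0
```

Call:
servo_tool:
  commands:
    - [[1, 0, -1, 0, 0, 0, 0], [1, 0, -1, 0, 0, 0, 0], [1, 0, -1, 0, 0, 0, 0], [1, 0, -0.44, 0, 0, 0, 0], [1, 0, 0, -0.6, 0, 0, 0]]

```text
clock: 41.38
tool_pos: [0.4861, -0.1052, 0.1482]
orientation: [[-0.986, -0.166, 0.005], [-0.166, 0.986, -0.001], [-0.005, -0.002, -1.0]]
force: [0.5, 0.4, -1.2]
grip_width: 0.375
grip_force: 25.0
```

Call:
servo_tool:
  commands:
    - [[1, 0, 0, -0.7, 0, 0, 0], [1, 0, 0, -0.4, 0, 0, 0], [1, 0, 0, 0, 0, 0, 0], [1, 0, 0, 0, 0, 0, 0], [1, 0, 0, 0, 0, 0, 0]]

```text
clock: 42.0
tool_pos: [0.4851, -0.1036, 0.1039]
orientation: [[-0.986, -0.169, 0.002], [-0.169, 0.986, -0.0], [-0.002, -0.001, -1.0]]
force: [0.3, 0.5, -0.7]
grip_width: 0.374
grip_force: 25.0
```

Run:
```python
from h import *
held(.006);go([.484,-.1037,.0895])
```

```text
held [67.5 65.5 29.7] off mm [-5.  -0.6  6. ]
t 42.05 need units [-0.02 -0.   -0.36] tilt z [ 0.002 -0.    -1.   ] yawY 99.7 F [-0.4  0.4 -1.1] w 35.0
```

Call:
servo_tool:
  commands:
    - [[1, -0.02, 0, -0.36, 0, 0, 0], [1, 0, 0, 0, 0, 0, 0], [0.5, 0, 0, 0, 0, 0, 0], [0.5, 0, 0, 0, 0, 0, 0], [0.5, 0, 0, 0, 0, 0, 0]]

```text
clock: 42.68
tool_pos: [0.484, -0.1037, 0.0889]
orientation: [[-0.986, -0.169, 0.001], [-0.169, 0.986, -0.0], [-0.001, -0.0, -1.0]]
force: [0.1, -0.1, -0.1]
grip_width: 0.501
grip_force: 0.0
```

Call:
servo_tool:
  commands:
    - [[0.5, 0, 0, 0.5, 0, 0, 0], [0.5, 0, 0, 0.5, 0, 0, 0], [0.14, 0.05, -0.6, 0, 0, 0, 0], [0.14, 0.05, -0.6, 0, 0, 0, 0], [0.14, 0, 0, 0, 0, 0, 0]]

```text
clock: 43.3
tool_pos: [0.4875, -0.1538, 0.1288]
orientation: [[-0.986, -0.165, 0.001], [-0.165, 0.986, -0.001], [-0.0, -0.001, -1.0]]
force: [0.5, -0.0, -0.2]
grip_width: 0.77
grip_force: 0.0
```

```bash
python3 -c "from h import *;seat()"
```

```text
seat [347.5 236.5  25.7] [ 0.4804 -0.1027  0.089 ]
t 43.35 need units [ 0.   -0.   -0.92] tilt z [ 0.  0. -1.] yawY 99.6 F [ 0.2 -0.4  0.4] w 75.9
```

Call:
servo_tool:
  commands:
    - [[0.14, 0, 0, -0.4, 0, 0, 0], [0.14, 0, 0, -0.4, 0, 0, 0], [0.14, 0, 0, -0.2, 0, 0, 0], [0.14, 0, 0, -0.1, 0, 0, 0], [0.14, 0, 0, 0, 0, 0, 0]]

```text
clock: 43.98
tool_pos: [0.4878, -0.1503, 0.0849]
orientation: [[-0.985, -0.17, 0.0], [-0.17, 0.985, 0.001], [-0.0, 0.001, -1.0]]
force: [-0.2, 1.9, 2.6]
grip_width: 0.86
grip_force: 1.5
```

Call:
servo_tool:
  commands:
    - [[0.14, 0, 0, -0.1, 0, 0, 0], [0.14, 0, 0, -0.1, 0, 0, 0], [0.14, 0, 0, -0.1, 0, 0, 0], [0.14, 0, 0, -0.12, 0, 0, 0], [0.14, 0, 0, 0, 0, 0, 0]]

```text
clock: 44.6
tool_pos: [0.4877, -0.1506, 0.0682]
orientation: [[-0.985, -0.17, 0.0], [-0.17, 0.985, 0.001], [-0.0, 0.001, -1.0]]
force: [-1.7, 2.0, 4.6]
grip_width: 0.862
grip_force: 2.1
```

Call:
servo_tool:
  commands:
    - [[0.14, 0, 0, 0.5, 0, 0, 0], [0.14, 0, 0, 0.9, 0, 0, 0], [0.3, 0, 0, 0.8, 0, 0, 0], [0.68, 0, 0, 0, 0, 0, 0], [0.68, 0, 0, 0, 0, 0, 0]]

```text
clock: 45.22
tool_pos: [0.4869, -0.152, 0.1552]
orientation: [[-0.986, -0.169, -0.001], [-0.169, 0.986, -0.0], [0.001, -0.0, -1.0]]
force: [0.3, 1.1, 0.3]
grip_width: 0.586
grip_force: 0.0
```

Call:
servo_tool:
  commands:
    - [[0.68, 0, 0.5, 0, 0, 0, 0], [0.68, 0, 0.7, 0, 0, 0, 0], [0.68, 0, 0, 0, 0, 0, 0], [0.68, 0, 0, 0, 0, 0, 0], [0.68, 0, 0, 0, 0, 0, 0]]

```text
clock: 45.85
tool_pos: [0.4873, -0.1052, 0.1554]
orientation: [[-0.986, -0.167, -0.001], [-0.167, 0.986, -0.001], [0.001, -0.001, -1.0]]
force: [-0.1, -0.1, 0.6]
grip_width: 0.32
grip_force: 0.0
```

Run:
```python
from h import *
f=grab('wrist','w10.png');grab('scene','s10.png')
go([.4984,-.02,.2])
a=cv2.resize(cv2.imread('pics/w10.png')[140:320,180:400],None,fx=2,fy=2,interpolation=2)
b=cv2.resize(cv2.imread('pics/s10.png')[180:360,270:440],None,fx=2,fy=2,interpolation=2)
cv2.imwrite('pics/c10.png',np.hstack([a,b]))
```

```text
t 45.95 need units [0.28 2.12 1.11] tilt z [-0.    -0.001 -1.   ] yawY 99.6 F [-0.1 -0.2  0. ] w 29.7
```

View pics/c10.png

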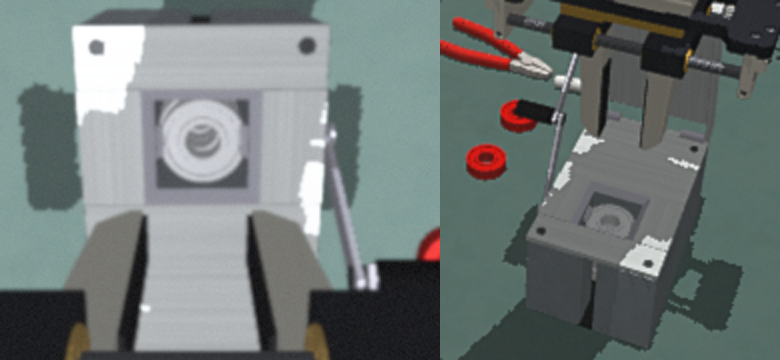

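Call:
servo_tool:
  commands:
    - [[0.68, 0, 0, 0.9, 0, 0, 0], [0.68, 0, 0, 0.9, 0, 0, 0], [0.68, 0, 0, 0.8, 0, 0, 0], [0.68, 0, 0.2, 0, 0, 0, -0.2], [0.68, 0, 0.2, 0, 0, 0, -0.2]]

```text
clock: 46.58
tool_pos: [0.4876, -0.0884, 0.2604]
orientation: [[-0.989, 0.151, 0.001], [0.151, 0.989, -0.0], [-0.001, -0.0, -1.0]]
force: [-0.1, 0.2, 0.0]
grip_width: 0.321
grip_force: 0.0
```

Call:
servo_tool:
  commands:
    - [[0.68, 0.06, 0.3, 0, 0, 0, -0.2], [0.68, 0.06, 0.3, 0, 0, 0, -0.2], [0.68, 0.06, 0.3, 0, 0, 0, -0.2], [0.68, 0.06, 0.3, 0, 0, 0, -0.2], [0.68, 0.06, 0.3, 0, 0, 0, -0.2]]

```text
clock: 47.2
tool_pos: [0.4996, -0.0279, 0.2598]
orientation: [[-0.593, 0.805, -0.0], [0.805, 0.593, -0.0], [-0.0, -0.0, -1.0]]
force: [-0.4, -0.3, -0.3]
grip_width: 0.322
grip_force: 0.0
```

Call:
servo_tool:
  commands:
    - [[0.68, 0, 0.1, 0, 0, 0, -0.2], [0.68, 0, 0.1, 0, 0, 0, -0.2], [0.68, 0, 0, 0, 0, 0, -0.2], [0.68, 0, 0, 0, -0.165, -0.028, 0], [0.68, 0, 0, 0, -0.165, -0.028, 0]]

```text
clock: 47.82
tool_pos: [0.4999, -0.0209, 0.2603]
orientation: [[-0.16, 0.986, 0.045], [0.951, 0.166, -0.26], [-0.264, 0.001, -0.965]]
force: [-0.4, 0.0, -0.1]
grip_width: 0.318
grip_force: 0.0
```

Call:
servo_tool:
  commands:
    - [[0.68, 0, 0, 0, 0, 0, 0], [0.68, 0, 0, 0, 0, 0, 0], [0.68, 0, 0, 0, 0, 0, 0], [0.68, 0, 0, 0, 0, 0, 0], [0.68, 0, 0, 0, 0, 0, 0]]

```text
clock: 48.45
tool_pos: [0.4996, -0.0205, 0.26]
orientation: [[-0.162, 0.986, 0.043], [0.952, 0.167, -0.256], [-0.26, -0.0, -0.966]]
force: [-0.7, 1.4, 0.4]
grip_width: 0.316
grip_force: 0.0
```

```bash
sed -i 's/^O=.*/O=np.array([.4800,-.104]);YAW=.168/' h.py
python3 - <<'E'
from h import *
go([.5005,-.0214,.1135])
f=grab('wrist','w11.png')
for y in(.061,.091): print('knob',proj(f,d2w([.034,y,.132])))
g=cv2.cvtColor(f['pixels'],cv2.COLOR_RGB2HSV)
m=((g[...,2]<50)).astype(np.uint8);m[275:]=0
k,l,st,c=cv2.connectedComponentsWithStats(m)
for i in range(1,k):
    if st[i,4]>150: print(c[i].round(0),st[i])
E
```

```text
t 48.45 need units [ 0.02 -0.02 -3.66] tilt z [ 0.043 -0.256 -0.966] yawY 9.6 F [-0.7  1.4  0.4] w 29.4
knob [279.53248367 186.74199205]
knob [279.61014721 158.65679782]
[425. 170.] [420 157  12  25 166]
[279. 172.] [272 158  14  31 380]
[521. 198.] [485 192  75  26 213]
```

Call:
servo_tool:
  commands:
    - [[0.68, 0, 0, -0.8, 0, 0, 0], [0.68, 0, 0, -0.9, 0, 0, 0], [0.68, 0, 0, -0.9, 0, 0, 0], [0.68, 0, 0, -0.7, 0, 0, 0], [0.68, 0, 0, -0.35, 0, 0, 0]]
  grip_force: 15

```text
clock: 49.12
tool_pos: [0.499, -0.0198, 0.1126]
orientation: [[-0.164, 0.986, 0.042], [0.952, 0.169, -0.257], [-0.26, -0.002, -0.966]]
force: [0.1, 0.9, 0.5]
grip_width: 0.321
grip_force: 0.0
```

Call:
servo_tool:
  commands:
    - [[0.68, 0, 0, 0, 0, 0, 0], [1, 0, 0, 0, 0, 0, 0], [1, 0, 0, 0, 0, 0, 0], [1, 0, 0, 0, 0, 0, 0], [1, 0, 0, 0, 0, 0, 0]]

```text
clock: 49.75
tool_pos: [0.5004, -0.0196, 0.1146]
orientation: [[-0.163, 0.986, 0.046], [0.952, 0.169, -0.256], [-0.26, 0.002, -0.966]]
force: [0.3, 0.4, 3.4]
grip_width: 0.144
grip_force: 15.0
```

Run:
```python
from h import *
go([.5005,-.0214,.1135])
p=None
for x,z in [(.034,.132),(.042,.127),(.050,.121),(.058,.1125),(.064,.104),(.068,.0965),(.0715,.0877),(.0735,.080)]:
    q=d2w([x,.08,z])
    if p is not None: print(((q-p)/.04).round(2))
    p=q
```

```text
t 49.75 need units [ 0.   -0.04 -0.03] tilt z [ 0.046 -0.256 -0.966] yawY 9.7 F [0.3 0.4 3.4] w 13.4
[ 0.2   0.03 -0.13]
[ 0.2   0.03 -0.15]
[ 0.2   0.03 -0.21]
[ 0.15  0.03 -0.21]
[ 0.1   0.02 -0.19]
[ 0.09  0.01 -0.22]
[ 0.05  0.01 -0.19]
```

Call:
servo_tool:
  commands:
    - [[1, 0.1, 0.015, -0.06, 0, 0, 0], [1, 0.1, 0.015, -0.07, 0, 0, 0], [1, 0.1, 0.015, -0.07, 0, 0, 0], [1, 0.1, 0.015, -0.08, 0, 0, 0], [1, 0, 0, 0, 0, 0, 0]]

```text
clock: 50.38
tool_pos: [0.516, -0.0169, 0.1023]
orientation: [[-0.164, 0.986, 0.044], [0.952, 0.169, -0.256], [-0.26, -0.0, -0.966]]
force: [1.4, 1.7, 2.4]
grip_width: 0.144
grip_force: 15.0
```

Call:
servo_tool:
  commands:
    - [[1, 0.1, 0.015, -0.1, 0, 0, 0], [1, 0.1, 0.015, -0.11, 0, 0, 0], [1, 0.08, 0.015, -0.1, 0, 0, 0], [1, 0.07, 0.015, -0.11, 0, 0, 0], [1, 0, 0, 0, 0, 0, 0]]

```text
clock: 51.0
tool_pos: [0.5293, -0.0147, 0.085]
orientation: [[-0.164, 0.986, 0.042], [0.952, 0.169, -0.256], [-0.26, -0.002, -0.966]]
force: [1.0, 2.4, -0.1]
grip_width: 0.148
grip_force: 15.0
```

Call:
servo_tool:
  commands:
    - [[1, 0.05, 0.01, -0.1, 0, 0, 0], [1, 0.05, 0.01, -0.09, 0, 0, 0], [1, 0.05, 0, -0.11, 0, 0, 0], [1, 0.04, 0, -0.11, 0, 0, 0], [1, 0, 0, 0, 0, 0, 0]]

```text
clock: 51.62
tool_pos: [0.5369, -0.0135, 0.0683]
orientation: [[-0.164, 0.986, 0.043], [0.952, 0.17, -0.255], [-0.259, -0.001, -0.966]]
force: [1.5, 2.4, -7.4]
grip_width: 0.147
grip_force: 15.0
```

Run:
```python
from h import *
a=d2w([.034,.08,.132]);b=d2w([.0715,.08,.0877]);go(np.array([.5004,-.0196,.1146])+b-a)
f=grab('wrist')
for x,z in [(.034,.132),(.0715,.0877)]:print(proj(f,d2w([x,.08,z])))
```

```text
t 51.62 need units [0.01 0.   0.05] tilt z [ 0.043 -0.255 -0.966] yawY 9.8 F [ 1.5  2.4 -7.4] w 13.6
[192.98557818 356.53159649]
[279.76003697 281.36026223]
```

Call:
servo_tool:
  commands:
    - [[0.55, 0, 0, 0, 0, 0, 0], [0.55, 0, 0, 0, 0, 0, 0], [0.55, 0, 0, 0.2, 0, 0, 0], [0.55, 0, 0.2, 0.5, 0, 0, 0], [0.55, -0.1, 0.4, 0.8, 0, 0, 0]]

```text
clock: 52.3
tool_pos: [0.5329, 0.0086, 0.1303]
orientation: [[-0.161, 0.986, 0.042], [0.952, 0.166, -0.258], [-0.261, -0.001, -0.965]]
force: [0.5, -0.1, 0.3]
grip_width: 0.452
grip_force: 0.0
```

Call:
servo_tool:
  commands:
    - [[0.55, -0.2, 0.8, 0.8, 0, 0, 0], [0.55, -0.2, 0.8, 0.8, 0, 0, 0], [0.55, -0.2, 0.8, 0.8, 0, 0, 0], [0.55, -0.2, 0.8, 0, 0, 0, 0], [0.55, 0, 0, 0, 0, 0, 0]]

```text
clock: 52.92
tool_pos: [0.5008, 0.1409, 0.2262]
orientation: [[-0.168, 0.985, 0.046], [0.951, 0.174, -0.254], [-0.258, 0.001, -0.966]]
force: [-0.5, -0.2, -0.3]
grip_width: 0.449
grip_force: 0.0
```

Call:
servo_tool:
  commands:
    - [[0.55, 0, 0, 0, 0, 0, 0], [0.55, 0, 0, 0, 0, 0, 0], [0.55, 0, 0, 0, 0, 0, 0], [0.55, 0, 0, 0, 0, 0, 0], [0.55, 0, 0, 0, 0, 0, 0]]

```text
clock: 53.55
tool_pos: [0.5012, 0.1376, 0.2254]
orientation: [[-0.163, 0.986, 0.043], [0.952, 0.169, -0.256], [-0.26, -0.001, -0.966]]
force: [0.0, 0.1, -0.6]
grip_width: 0.45
grip_force: 0.0
```

Call:
servo_tool:
  commands:
    - [[0.55, 0, 0, 0, 0, 0, 0], [0.55, 0, 0, 0, 0, 0, 0], [0.55, 0, 0, 0, 0, 0, 0], [0.55, 0, 0, 0, 0, 0, 0], [0.55, 0, 0, 0, 0, 0, 0]]

```text
clock: 54.18
tool_pos: [0.5012, 0.1378, 0.2254]
orientation: [[-0.163, 0.986, 0.043], [0.952, 0.169, -0.256], [-0.26, -0.0, -0.966]]
force: [-0.5, 0.1, -0.5]
grip_width: 0.45
grip_force: 0.0
```

Call:
servo_tool:
  commands:
    - [[0.55, 0, 0, 0, 0, 0, 0], [0.55, 0, 0, 0, 0, 0, 0], [0.55, 0, 0, 0, 0, 0, 0], [0.55, 0, 0, 0, 0, 0, 0], [0.55, 0, 0, 0, 0, 0, 0]]

```text
clock: 54.8
tool_pos: [0.5012, 0.1378, 0.2254]
orientation: [[-0.163, 0.986, 0.043], [0.952, 0.169, -0.256], [-0.26, -0.001, -0.966]]
force: [0.0, 0.0, 0.5]
grip_width: 0.452
grip_force: 0.0
```

Run:
```python
from h import *
go([.5,.1,.2])
f=grab('top','t12.png');g=grab('scene','s12.png')
a=cv2.imread('pics/t12.png')[150:300,280:430];b=cv2.imread('pics/s12.png')[190:350,270:440]
cv2.imwrite('pics/c12.png',np.hstack([cv2.resize(a,(380,380)),cv2.resize(b,(404,380))]))
d=np.abs(cv2.imread('pics/t12.png').astype(int)-cv2.imread('pics/top.png'))[190:285,338:405].sum(2);print((d>90).mean())
```

```text
t 54.8 need units [-0.03 -0.95 -0.64] tilt z [ 0.043 -0.256 -0.966] yawY 9.7 F [0.  0.  0.5] w 42.1
0.0
```

View pics/c12.png

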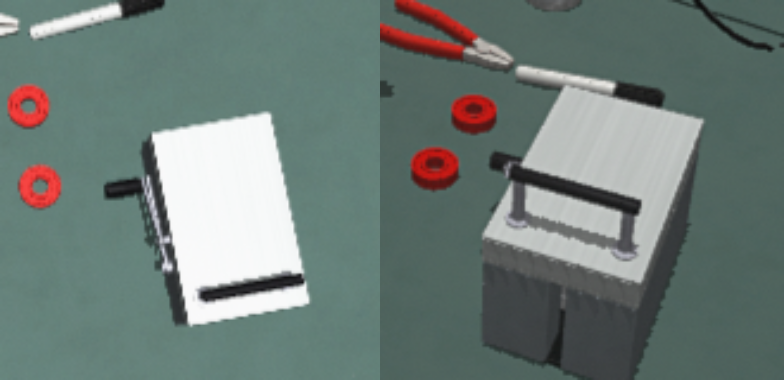

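The lid is shut and the stay folded, and the top view over the lid matches the start image. I'll wait a moment for it to settle, then hand in.

Call:
servo_tool:
  commands:
    - [[0.55, 0, 0, 0, 0, 0, 0], [0.55, 0, 0, 0, 0, 0, 0], [0.55, 0, 0, 0, 0, 0, 0], [0.55, 0, 0, 0, 0, 0, 0], [0.55, 0, 0, 0, 0, 0, 0]]

```text
clock: 55.52
tool_pos: [0.5012, 0.1379, 0.2254]
orientation: [[-0.163, 0.986, 0.043], [0.952, 0.169, -0.256], [-0.26, -0.0, -0.966]]
force: [0.1, -0.1, -0.2]
grip_width: 0.448
grip_force: 0.0
```

```bash
python3 -c "from plant import arm;print(arm.sign_off())"
```

```text
the job is handed in; nothing more can be done
None
```

I pressed all four bearings into the magazine, folded the stay and let the lid down shut, then handed the job in at about 55 s; sign-off returned no verdict, so success is judged from the last camera images and force readings.

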